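# Nest the soil sieves on the shaker

### The job

Set up the sieve shaker for a soil run: seat the bare-metal receiver pan in the shaker, then nest the sieves on it from finest to coarsest - blue-banded, then yellow-banded, then red-banded - and close the nest with the lid, every piece upright and fully home in the one below. The green-banded sieve is not used in this run; leave it and the petri dish of soil where they stand.

Things in the scene. Friction and masses are not known exactly. Their poses are not given: they have to be found in the camera images.
- shaker: small round sieve shaker, white housing 104 mm in diameter, grey control panel on its own -x side; fixed; origin at the centre of its underside, z up. On top is a steel platform with a round upstanding seat collar, 66 mm outside, bore 54.4 mm and 10 mm deep, its top 46 mm above the worktop. The photometer's black atomiser overhangs the worktop (x over 0.62, y -0.03 to 0.02, z 0.15 to 0.3): pass in front
- shaker_seat (a point): centre of the seat collar's mouth, level with the collar's top, 46 mm above the worktop. Each piece of the nest has a skirt 9 mm tall that tapers from 52 mm diameter at the shoulder to 44 mm at the foot; it enters the 54.4 mm bore below, guiding itself in from 3 mm off centre, until the flat shoulder rests on the rim
- receiver_pan: receiver pan, bare grey steel, no coloured band, closed floor, 60 mm in diameter, 37 mm high, 100 g. Origin at the centre of its underside, z up; home in the shaker's collar at 37 mm above the worktop. Grip its outside from above: a plain 60 mm cylinder from the shoulder (9 mm above the origin) to the rim (37 mm); fingertips kept above the shoulder miss the piece below
- fine_sieve: fine sieve: aluminium frame with a BLUE band round its rim and a dense grey mesh; same outside shape as the pan (60 mm diameter, 37 mm high, skirt 9 mm, open rim bore 54.4 mm, 13 mm deep down to the mesh), 80 g. Origin at the centre of its underside, z up; when nested, 28 mm above the origin of the piece below
- medium_sieve: medium sieve: the same with a YELLOW band and a mesh of 3 mm pitch, 80 g; when nested its origin is 28 mm above that of the piece below
- coarse_sieve: coarse sieve: the same with a RED band and an open mesh of 5 mm pitch, 80 g; when nested its origin is 28 mm above that of the piece below
- lid: aluminium lid, 60 mm in diameter, with an upright black knob in its middle to grip it by (24 mm in diameter, from 20 to 42 mm above the origin; the lid's flat top is 14 to 15 mm above the origin); same skirt below, 70 g. Origin at the centre of its underside, z up; when nested, 28 mm above the origin of the sieve below
- spare_sieve: sieve with a GREEN band and a white cloth, same shape as the others, 80 g; not used, must stay where it stands. Origin at the centre of its underside
- petri_dish: clear petri dish with brown soil, 57 mm in diameter, 12 mm high, loose; must stay where it is. Origin at the centre of its underside

How it is judged:
By the outcome, as a careful person would: the job done as asked, in the order asked, and still so for the second after the job is handed in, with the robot touching nothing.
It also fails if it takes over 99 s, if anything falls off the work surface, if the arm or the gripper's body presses on something with over 40 N, if the wrist force passes 120 N, or if a joint passes its speed limit or range.

### The arm

A 6-joint arm with a two-finger parallel gripper is mounted at the origin on a cart in front of the work surface, level with it; the furniture and walls round the work are solid. World frame = base frame: x ahead of the robot, y to its left, z up, the work surface at z = 0. Lengths are in m, angles in rad, forces in N, time in s.
With the tool pointing down it reaches from about 0.3 to 0.95 m from the base axis. Payload 3.1 kg.
Tool frame: the origin (TCP) lies at the very end of the fingers, on their centre line; the grasp point (between the pads) lies r.grip_point_offset behind it (r.grip_point_offset is the distance from the TCP to the grasp point, in m); z points along the fingers, y is the direction in which the jaws open and shut (so a half turn about z gives the same grasp; the last joint's range is limited). The gripper opens to 85 mm and grips with 20 to 120 N. Pads are 22 mm wide; open, the fingers measure 114 mm over their backs; the gripper's body (76 mm by 85 mm) begins 54 mm behind the grasp point. The pads swing forward as they close: fully open they stand 13 mm farther back than shut.
Start: joints at [1.114, 0.308, 1.634, -0, 1.2, -0.07], TCP at [0.236, 0.579, 0.207] pointing down, gripper open.
Joint ranges: [-3.06, 3.06], [-0.79, 1.96], [0.05, 2.63], [-1.19, 4.34], [0.05, 2.64], [-2.94, 2.94]. Speed limits (rad/s): [2.79, 2.79, 3.14, 3.14, 3.14, 3.14].

### API

Orientations are given as a rotation vector (axis times angle).
In Python, from rig import r, viewer gives the robot as it stands.
- The arm moves only by the tool servo_tool, never from a script. Its argument "steps" is a list of rows, each an object with "xyz": the shift along the tool's x, y, z in cm, a list of three; "angular": the turn, a rotation vector about the tool's x, y, z in degrees, a list of three. In form: [{"xyz": [dx, dy, dz], "angular": [rx, ry, rz]}, ...]. A call has exactly 5 rows; each row shifts and turns the commanded pose from where the row before left it, along the tool's axes as they then stand; what a row does not reach is not made up. A row lasts 1/12 s, in which the tool goes at most 41.7 mm and 7.16 degrees, less where a joint would pass 70% of its speed; a pose out of reach is approached as far as the arm can. A call is refused whole if a number of a shift passes 4.17 or a number of a turn 7.16, either way. A call with a gripper value outside its range is refused whole. "fingers" is the closure, from 0 (fully open) to 1 (shut), set as the call begins (left out, the last holds). The fingers move at their own pace and stop on an object; "grip_force" is the grip in N (left out, the last holds). Time passes only in rows, so rows that do not move let the fingers close, or fill a call up. It gives the time, the measured TCP pose, the force and the opening at its end, in the units of the state.
- r.read_state(): the state, without advancing time (a new reading comes with each control period).
- viewer.grab_frame(name): name is "side" or "top"; returns the picture (384x512x3 uint8, red, green, blue); there is no depth.
- viewer.camera_info(name): a dict with "K" (3x3 intrinsics, pixels), "distortion" ([k1, k2, p1, p2, k3] as OpenCV has them; the pictures are not rectified), "pose" (4x4, takes a point from camera to world coordinates). Camera axes: x right, y down, z forward; pixel columns grow to the right and rows downward; lengths in m; the calibration is good to about 2 mm. A picture is of the moment at which its call begins. camera_info takes no time and is no camera call.
- r.sign_off(): hands the job in, once; it reports no verdict.
The state is a dict: "time": time; "joints": joint angles; "joint_vel": joint speeds; "effort": joint torques, N m; "ee_pos": TCP position; "eef_rot": TCP orientation; "contact_force": force on the tool from outside, world axes, zero at the start; "torque": the same for the moment, N m; "finger_gap": finger opening in m.
Only numpy, scipy, OpenCV 4.12 (cv2) and the standard library are available. Lean on these libraries where they do the work, as an engineer would, in place of code of your own. Each camera call takes 0.05 s, during which the arm holds its last target.

## Working session

There is one attempt and no reset: what is moved stays moved. The work goes in short steps, Python scripts to look and compute and a tool call to move; the robot and the scene stay as the last step left them, time stands still between calls to the robot, and variables do not carry over. Pictures are saved under pics/ and viewed, and the job is handed in when it is done.

Besides the shell and the picture viewer there is one more tool, called after "Emit:" as name(argument=value, ...), one argument or row to a line, values as JSON. servo_tool: Moves the arm, as the interface text tells. Its arguments: {"type":"object","properties":{"steps":{"type":"array"},"fingers":{"type":"number"},"grip_force":{"type":"number"}},"required":["steps"]}

```bash
ls; mkdir -p pics
python3 - <<'E'
from rig import r, viewer
import cv2, numpy as np
print(r.read_state()); print(r.grip_point_offset)
for n in ("side","top"):
    im=viewer.grab_frame(n); cv2.imwrite(f"pics/{n}0.png",im[:,:,::-1])
    c=viewer.camera_info(n); print(n,np.round(c["K"],2),c["distortion"],np.round(c["pose"],4))
E
```

```text
pics
{'time': 0.0, 'joints': array([ 1.11429445e+00,  3.08984058e-01,  1.63519143e+00, -2.14006497e-05,
        1.19967592e+00, -6.97030749e-02]), 'joint_vel': array([-2.51713914e-03,  3.23082919e-04,  4.65525890e-04,  7.33275497e-04,
       -1.27501836e-04,  4.63938068e-05]), 'effort': array([-1.08743057e-03, -4.15241504e+01, -2.76669770e+01, -1.16364308e-04,
        1.01397987e-02,  2.45859972e-06]), 'ee_pos': array([0.23541503, 0.57802953, 0.20555784]), 'eef_rot': array([-0.60368006, -3.08246544,  0.00343346]), 'contact_force': array([-0.34779237,  0.42126504,  0.3945786 ]), 'torque': array([ 0.030287  , -0.03577022,  0.04019281]), 'finger_gap': 0.08565453481271214}
0.0187
side [[438.28   0.   257.69]
 [  0.   438.28 191.7 ]
 [  0.     0.     1.  ]] [-0.05353772  0.          0.          0.          0.        ] [[-0.8845  0.3473 -0.3115  0.8656]
 [ 0.4665  0.6492 -0.6008  0.6531]
 [-0.0064 -0.6767 -0.7362  0.8618]
 [ 0.      0.      0.      1.    ]]
top [[450.98   0.   254.95]
 [  0.   450.98 190.55]
 [  0.     0.     1.  ]] [0.06085023 0.         0.         0.         0.        ] [[-2.7000e-03 -9.9490e-01  1.0050e-01  4.2240e-01]
 [-1.0000e+00  2.8000e-03  4.0000e-04  1.7500e-02]
 [-7.0000e-04 -1.0050e-01 -9.9490e-01  1.0281e+00]
 [ 0.0000e+00  0.0000e+00  0.0000e+00  1.0000e+00]]
```

View pics/side0.png

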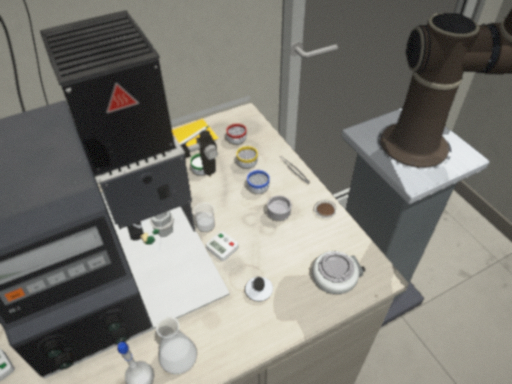

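View pics/top0.png

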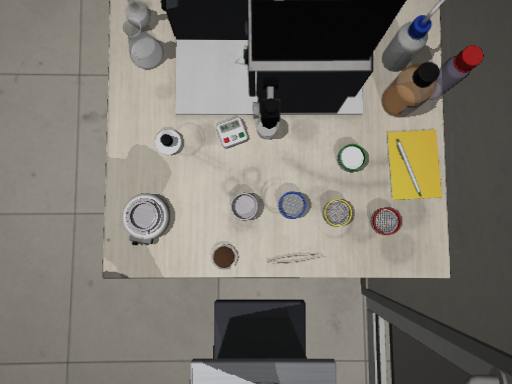

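The side view shows the pieces in a row and the shaker at lower right (337,270). In the top view the approximate positions are:

| Piece | Pixel |
|---|---|
| shaker | (147,216) |
| pan | (244,206) |
| blue sieve | (292,205) |
| yellow sieve | (338,212) |
| red sieve | (386,221) |
| lid | (168,140) |
| green sieve | (352,157) |
| petri dish | (224,256) |

Next I'll zoom in to measure them.

Run:
```python
import cv2
im=cv2.imread("pics/top0.png")
cv2.imwrite("pics/topA.png",cv2.resize(im[110:280,110:260],None,fx=3.5,fy=3.5,interpolation=cv2.INTER_CUBIC))
cv2.imwrite("pics/topB.png",cv2.resize(im[130:250,220:420],None,fx=4,fy=4,interpolation=cv2.INTER_CUBIC))
```

```text
(no output)
```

View pics/topA.png

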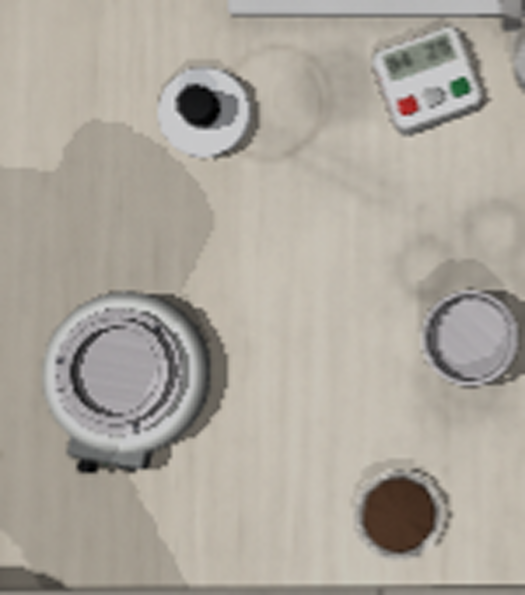

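View pics/topB.png

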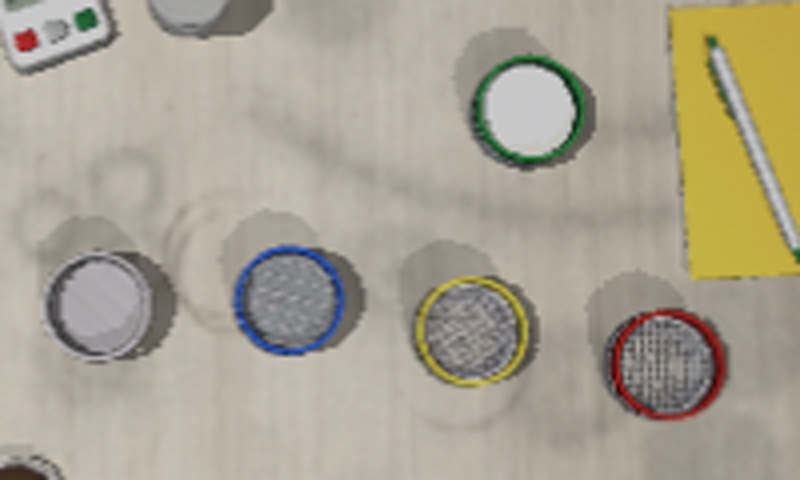

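```bash
cat > h.py <<'E'
import cv2, numpy as np
from rig import r, viewer
def ray(n,uv):
    c=viewer.camera_info(n)
    p=cv2.undistortPoints(np.array([[uv]],float),c["K"],np.array(c["distortion"]))[0,0]
    P=c["pose"]; return P[:3,3],P[:3,:3]@np.array([p[0],p[1],1])
def onz(n,uv,z):
    o,d=ray(n,uv); return (o+d*(z-o[2])/d[2])[:2]
def proj(n,X):
    c=viewer.camera_info(n);P=np.linalg.inv(c["pose"])
    q,_=cv2.projectPoints(np.array(X,float).reshape(-1,3),cv2.Rodrigues(P[:3,:3])[0],P[:3,3],c["K"],np.array(c["distortion"]))
    return q[:,0]
def tri(a,b):
    # least squares meeting of two rays
    A=np.zeros((3,3));B=np.zeros(3);gap=[]
    for o,d in (a,b):
        d=d/np.linalg.norm(d);M=np.eye(3)-np.outer(d,d);A+=M;B+=M@o
    x=np.linalg.solve(A,B)
    return x,[np.linalg.norm((np.eye(3)-np.outer(d,d)/(d@d))@(x-o)) for o,d in (a,b)]
def circ(pts):
    A=np.c_[2*pts,np.ones(len(pts))];s=np.linalg.lstsq(A,(pts**2).sum(1),rcond=None)[0]
    return s[:2],np.sqrt(s[2]+s[0]**2+s[1]**2)
def hsvmask(im,col):
    h=cv2.cvtColor(im,cv2.COLOR_RGB2HSV)
    lo,hi={'blue':((100,110,60),(130,255,255)),'yellow':((20,110,90),(34,255,255)),'green':((45,100,30),(85,255,255)),'red':((170,130,60),(180,255,255))}[col]
    m=cv2.inRange(h,lo,hi)
    if col=='red': m|=cv2.inRange(h,(0,130,60),(6,255,255))
    return m
def ring(im,n,col,roi,z=0.037):
    """band: outer contour hull, fitted on the plane of the rim"""
    m=hsvmask(im,col);k=np.zeros_like(m);x0,y0,x1,y1=roi;k[y0:y1,x0:x1]=m[y0:y1,x0:x1]
    ys,xs=np.nonzero(k);pts=cv2.convexHull(np.c_[xs,ys].astype(np.int32))[:,0].astype(float)
    W=np.array([onz(n,p,z) for p in pts]);c,rad=circ(W)
    return c,rad,len(xs),(xs.mean(),ys.mean())
E
python3 - <<'E'
from h import *
im=cv2.imread("pics/top0.png")[:,:,::-1].copy()
for col,roi in dict(blue=(270,180,315,230),yellow=(315,190,362,235),red=(362,195,412,245),green=(330,135,375,180)).items():
    print(col,ring(im,"top",col,roi))
# first guesses from reading
f=lambda x,y,k,ox,oy:((x+.5)/k-.5+ox,(y+.5)/k-.5+oy)
for nm,uv,z in [("pan",f(99,306,4,220,130),.037),("blue",f(290,300,4,220,130),.037),("yellow",f(472,331,4,220,130),.037),("red",f(668,364,4,220,130),.037),
 ("seat",f(120,370,3.5,110,110),.046),("lid top",f(205,112,3.5,110,110),.015),("knob",f(198,105,3.5,110,110),.042),("petri",f(400,512,3.5,110,110),.012),("green",f(530,110,4,220,130),.037)]:
    print(nm,np.round(uv,1),np.round(onz("top",uv,z),4))
# edge pts radially
def radial(cw,z,R,span=.006,pol=None):
    g=cv2.GaussianBlur(cv2.cvtColor(im,cv2.COLOR_RGB2GRAY),(0,0),.7).astype(np.float32)
    for it in range(4):
        P=[]
        for a in np.linspace(0,2*np.pi,72,endpoint=False):
            rr=np.linspace(R-span,R+span,41)
            W=np.c_[cw[0]+rr*np.cos(a),cw[1]+rr*np.sin(a),np.full(41,z)]
            q=proj("top",W).astype(np.float32)
            v=cv2.remap(g,q[:,:1],q[:,1:],cv2.INTER_LINEAR)[:,0]
            d=np.gradient(v);d=np.abs(d) if pol is None else pol*d
            P.append(W[d.argmax(),:2])
        P=np.array(P);c,rd=circ(P)
        e=abs(np.linalg.norm(P-c,axis=1)-rd);k=e<np.median(e)*2+1e-4;c,rd=circ(P[k]);cw=c
    return c,rd,np.median(e)
print("pan",radial(onz("top",f(99,306,4,220,130),.037),.037,.030,pol=-1))
print("seat bore",radial(onz("top",f(120,370,3.5,110,110),.046),.046,.0272))
print("seat out",radial(onz("top",f(120,370,3.5,110,110),.046),.046,.033))
print("lid",radial(onz("top",f(205,112,3.5,110,110),.014),.014,.030,pol=-1))
print("knob",radial(onz("top",f(198,105,3.5,110,110),.042),.042,.012,pol=1))
E
```

```text
blue (array([ 0.4913601 , -0.06330227]), np.float64(0.029719434429235633), 129, (np.float64(292.28682170542635), np.float64(204.67441860465115)))
yellow (array([ 0.47384391, -0.16307873]), np.float64(0.030179552124638034), 156, (np.float64(337.78205128205127), np.float64(212.19871794871796)))
red (array([ 0.4555455 , -0.26911954]), np.float64(0.02990288521395518), 144, (np.float64(387.27777777777777), np.float64(220.5625)))
green (array([ 0.59736244, -0.19774173]), np.float64(0.029702324894857635), 118, (np.float64(353.6949152542373), np.float64(156.71186440677965)))
pan [244.4 206.1] [0.4882 0.0413]
blue [292.1 204.6] [ 0.4912 -0.0638]
yellow [337.6 212.4] [ 0.4739 -0.1633]
red [386.6 220.6] [ 0.4558 -0.2692]
seat [143.9 215.4] [0.4682 0.2588]
lid top [168.2 141.6] [0.6372 0.2151]
knob [166.2 139.6] [0.636  0.2143]
petri [223.9 255.9] [0.3788 0.0875]
green [352.1 157.1] [ 0.5965 -0.1978]
pan (array([0.48804028, 0.03717191]), np.float64(0.025285023981485213), np.float64(0.0008891760829635685))
seat bore (array([0.4676364 , 0.25933871]), np.float64(0.02983156882703823), np.float64(0.0010582696202087426))
seat out (array([0.46858331, 0.25916047]), np.float64(0.029884412330463763), np.float64(0.0015015618458623804))
lid (array([0.63737372, 0.21666235]), np.float64(0.029073104573584953), np.float64(0.0010292749138010888))
knob (array([0.63568975, 0.21400599]), np.float64(0.013537499527686778), np.float64(0.0008844274806777824))
```

Run:
```python
from h import *
im=cv2.imread("pics/side0.png")
for nm,X in dict(pan=(.4882,.0413,.037),blue=(.4913,-.0633,.037),yellow=(.4739,-.163,.037),red=(.4556,-.2691,.037),seat=(.468,.259,.046),lid=(.6372,.2155,.0145)).items():
    t=np.linspace(0,2*np.pi,60)
    R=.033 if nm=="seat" else .030
    q=proj("side",np.c_[X[0]+R*np.cos(t),X[1]+R*np.sin(t),0*t+X[2]])
    print(nm,q.mean(0))
    if nm=="seat":
        q2=proj("side",np.c_[X[0]+.0272*np.cos(t),X[1]+.0272*np.sin(t),0*t+X[2]])
    globals().setdefault("Q",{})[nm]=q
Q["seat2"]=q2
K=6
def crop(x0,y0,x1,y1,fn,k):
    c=cv2.resize(im[y0:y1,x0:x1],None,fx=k,fy=k,interpolation=cv2.INTER_CUBIC)
    for q in Q.values():
        cv2.polylines(c,[np.round(((q-[x0,y0])+.5)*k-.5).astype(np.int32)],True,(255,0,255),1)
    cv2.imwrite(fn,c)
crop(235,245,370,310,"pics/s1.png",5.5); crop(220,120,310,225,"pics/s2.png",5.5)
```

```text
pan [279.04924997 203.83213613]
blue [258.33247698 177.79800009]
yellow [247.1161026  153.11739114]
red [236.37852686 129.66484275]
seat [336.14257644 263.78663176]
lid [258.99200668 287.71956547]
```

View pics/s1.png

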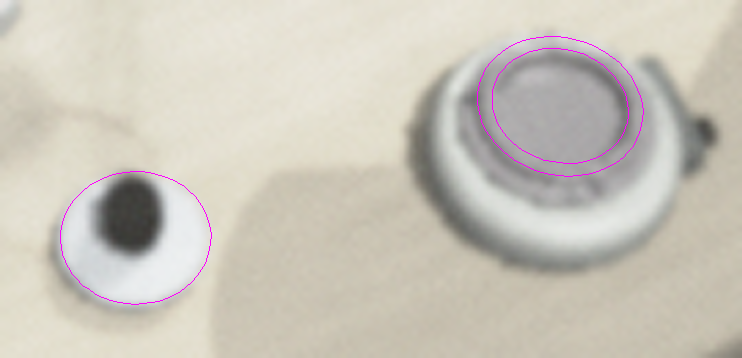

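View pics/s2.png

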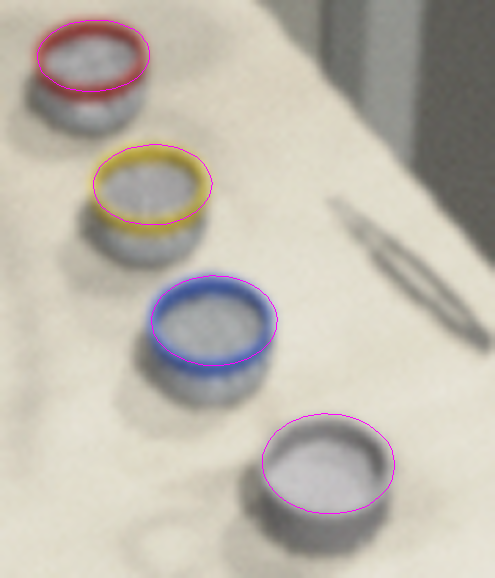

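```bash
cat >> h.py <<'E'
from scipy.spatial.transform import Rotation as Ro
RT=np.array([[0,1,0],[1,0,0],[0,0,-1.]])  # tool x=+y, tool y=+x, tool z=down
def go(x,y,z,show=True):
    s=r.read_state();R=Ro.from_rotvec(s["eef_rot"]).as_matrix()
    d=R.T@(np.array([x,y,z])-s["ee_pos"]);a=Ro.from_matrix(R.T@RT).as_rotvec(degrees=True)
    print("t",round(s["time"],2),"ee",np.round(s["ee_pos"],4),"shift cm",np.round(d*100,2),"turn",np.round(a,2),"F",np.round(s["contact_force"],1),"gap",round(s["finger_gap"],4))
E
python3 -c "
from h import *
go(.488,.0413,.15)"
```

```text
t 0.1 ee [0.2354 0.5781 0.2057] shift cm [-43.64 -40.18   5.64] turn [-1.100e-01  6.000e-02  6.784e+01] F [ 0.1 -0.4 -0.1] gap 0.0854
```

Emit:
servo_tool(
  steps=[
    {"xyz": [-2.5, -2.5, 0], "angular": [0, 0, 6.8]},
    {"xyz": [-2.8, -2.2, 0], "angular": [0, 0, 6.8]},
    {"xyz": [-3, -2, 0], "angular": [0, 0, 6.8]},
    {"xyz": [-3.2, -1.6, 0], "angular": [0, 0, 6.8]},
    {"xyz": [-3.4, -1.2, 0], "angular": [0, 0, 6.8]},
  ],
  fingers=0,
  grip_force=40,
)

```text
time: 0.52
ee_pos: [0.3017, 0.4108, 0.2061]
eef_rot: [-1.486, -2.768, 0.002]
contact_force: [0.0, 0.0, -0.4]
finger_gap: 0.0851
```

Emit:
servo_tool(
  steps=[
    {"xyz": [-3.6, -0.6, 0], "angular": [0, 0, 6.8]},
    {"xyz": [-3.8, 0, 0], "angular": [0, 0, 6.8]},
    {"xyz": [-3.8, 0.4, 0], "angular": [0, 0, 6.8]},
    {"xyz": [-3.8, 0.8, 0], "angular": [0, 0, 6.8]},
    {"xyz": [-3.8, 1.2, 0], "angular": [0, 0, 6.6]},
  ],
)

```text
time: 0.93
ee_pos: [0.3841, 0.2381, 0.2066]
eef_rot: [-2.226, -2.216, -0.0]
contact_force: [0.7, 0.3, 0.1]
finger_gap: 0.0857
```

```bash
python3 -c "
from h import *
go(.488,.0413,.08)"
```

```text
t 0.93 ee [0.3841 0.2381 0.2066] shift cm [-19.63  10.48  12.66] turn [-0.   -0.   -0.26] F [0.7 0.3 0.1] gap 0.0857
```

Emit:
servo_tool(
  steps=[
    {"xyz": [-3.8, 2, 0.5], "angular": [0, 0, -0.3]},
    {"xyz": [-3.8, 2, 1.5], "angular": [0, 0, 0]},
    {"xyz": [-3.8, 2, 2], "angular": [0, 0, 0]},
    {"xyz": [-3.8, 2, 2], "angular": [0, 0, 0]},
    {"xyz": [-3.5, 2, 2], "angular": [0, 0, 0]},
  ],
)

```text
time: 1.35
ee_pos: [0.4765, 0.0676, 0.134]
eef_rot: [2.215, 2.227, 0.001]
contact_force: [0.4, 0.8, -0.5]
finger_gap: 0.0854
```

Emit:
servo_tool(
  steps=[
    {"xyz": [0, 0, 1], "angular": [0, 0, 0]},
    {"xyz": [0, 0, 1], "angular": [0, 0, 0]},
    {"xyz": [0, 0, 0], "angular": [0, 0, 0]},
    {"xyz": [0, 0, 0], "angular": [0, 0, 0]},
    {"xyz": [0, 0, 0], "angular": [0, 0, 0]},
  ],
)

```text
time: 1.77
ee_pos: [0.4759, 0.0709, 0.115]
eef_rot: [2.212, 2.23, 0.001]
contact_force: [-0.2, -0.2, -0.4]
finger_gap: 0.0853
```

```bash
python3 -c "
from h import *
go(.488,.0413,.012)
for n in ('top','side'):
    im=viewer.grab_frame(n)[:,:,::-1]; 
    q=proj(n,(.488,.0413,.06))[0].astype(int)
    cv2.imwrite(f'pics/a_{n}.png',cv2.resize(im[q[1]-60:q[1]+50,q[0]-70:q[0]+70],None,fx=5,fy=5,interpolation=cv2.INTER_CUBIC)); print(q)
"
```

```text
t 1.77 ee [0.4759 0.0709 0.115 ] shift cm [-2.97  1.19 10.3 ] turn [ 0.02 -0.02  0.46] F [-0.2 -0.2 -0.4] gap 0.0853
[244 205]
[279 197]
```

View pics/a_side.png

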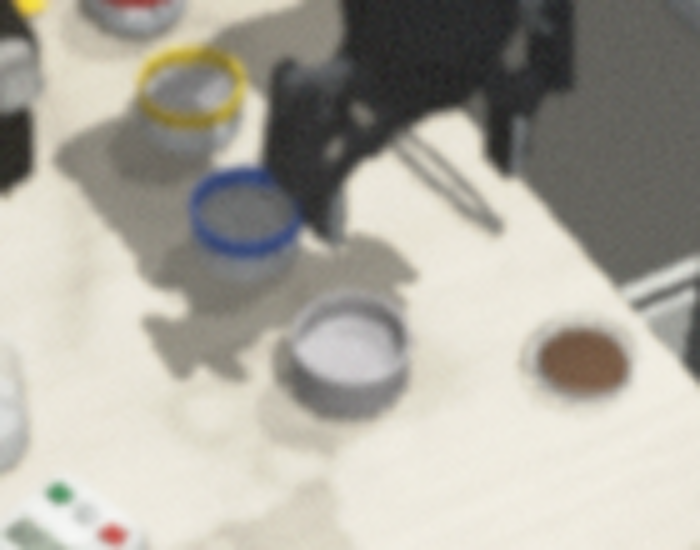

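View pics/a_top.png

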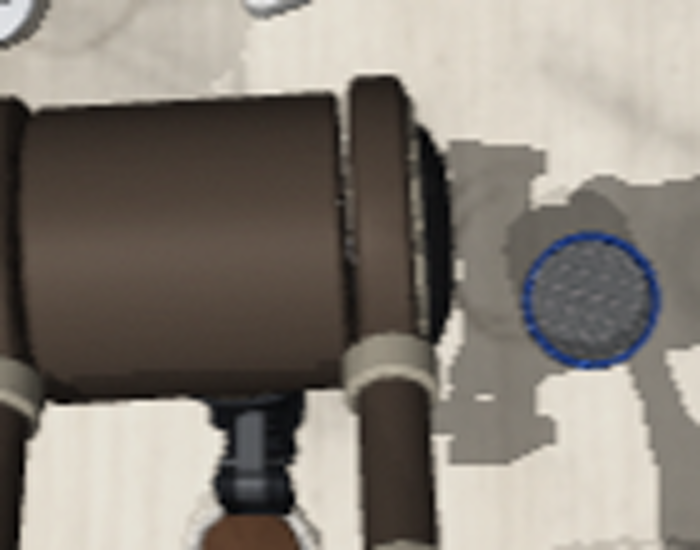

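The side view shows the open gripper up and to the left of the pan, with nothing in its way. In the top view the arm hides the pan. I'll line up over the pan, then go down.

Emit:
servo_tool(
  steps=[
    {"xyz": [-1.5, 0.6, 0], "angular": [0, 0, 0.5]},
    {"xyz": [-1.5, 0.6, 1], "angular": [0, 0, 0]},
    {"xyz": [0, 0, 1.8], "angular": [0, 0, 0]},
    {"xyz": [0, 0, 1], "angular": [0, 0, 0]},
    {"xyz": [0, 0, 0], "angular": [0, 0, 0]},
  ],
)

```text
time: 2.28
ee_pos: [0.4859, 0.0402, 0.0748]
eef_rot: [-2.221, -2.217, 0.005]
contact_force: [-0.2, -0.1, 0.5]
finger_gap: 0.0851
```

```bash
python3 -c "
from h import *
go(.488,.0413,.012)
for n in ('side',):
    im=viewer.grab_frame(n)[:,:,::-1]; 
    q=proj(n,(.488,.0413,.06))[0].astype(int)
    cv2.imwrite(f'pics/b_{n}.png',cv2.resize(im[q[1]-60:q[1]+50,q[0]-70:q[0]+70],None,fx=5,fy=5,interpolation=cv2.INTER_CUBIC)); print(q)
"
```

```text
t 2.28 ee [0.4859 0.0402 0.0748] shift cm [0.11 0.24 6.28] turn [-0.25 -0.01 -0.12] F [-0.2 -0.1  0.5] gap 0.0851
[279 197]
```

View pics/b_side.png

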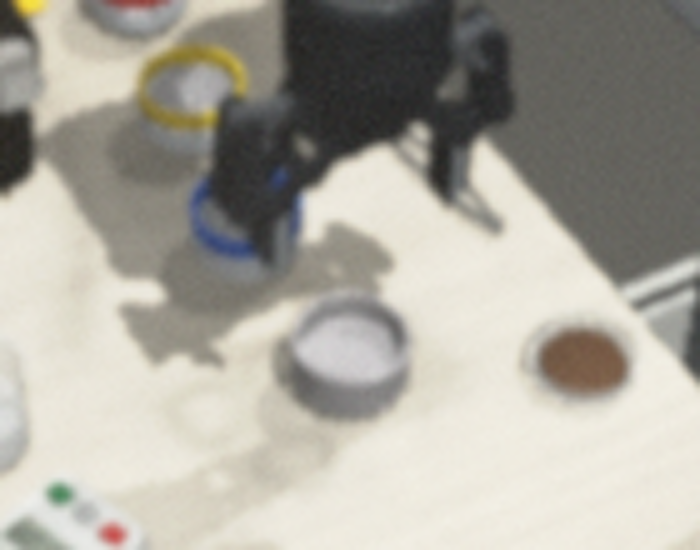

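```bash
python3 -c "
from h import *
for z in (.075,.088): print((proj('side',[(.4859,.0402,z),(.4859+.0425,.0402,z),(.4859-.0425,.0402,z)])-[209,137])*5)
"
```

```text
[[356.42712803 278.90697474]
 [279.59620071 309.70785682]
 [431.32801225 248.87236729]]
[[357.27744234 260.70573274]
 [279.75302559 291.55626021]
 [432.83479358 230.63313202]]
```

```bash
python3 -c "
from h import *
im=viewer.grab_frame('side')[:,:,::-1]
c=cv2.resize(im[140:210,240:320],None,fx=8,fy=8,interpolation=cv2.INTER_CUBIC)
for z in (.075,.088):
  for dx in (-.0425,0,.0425):
    for dy in (-.011,.011):
      q=((proj('side',(.4859+dx,.0402+dy,z))[0]-[240,140]+.5)*8-.5).astype(int); cv2.circle(c,tuple(map(int,q)),3,(0,0,255) if z<.08 else (0,255,0),-1)
cv2.imwrite('pics/c.png',c)
"
```

```text
(no output)
```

View pics/c.png

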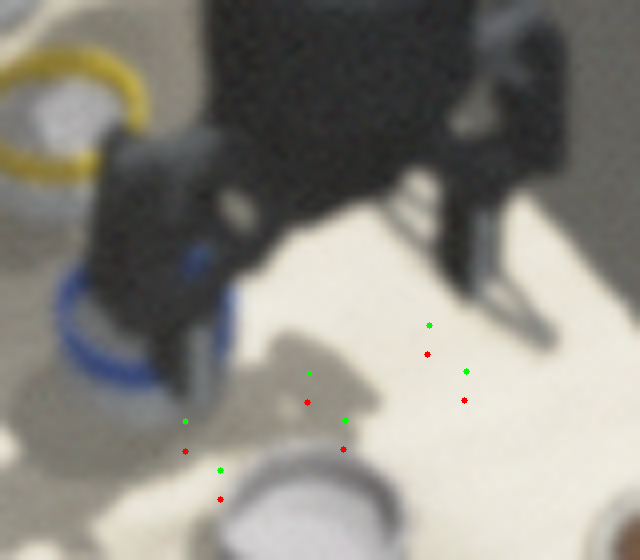

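Emit:
servo_tool(
  steps=[
    {"xyz": [0.1, 0.2, 1], "angular": [0, 0, 0]},
    {"xyz": [0, 0, 1], "angular": [0, 0, 0]},
    {"xyz": [0, 0, 1], "angular": [0, 0, 0]},
    {"xyz": [0, 0, 0.5], "angular": [0, 0, 0]},
    {"xyz": [0, 0, 0], "angular": [0, 0, 0]},
  ],
)

```text
time: 2.8
ee_pos: [0.4883, 0.0406, 0.0396]
eef_rot: [-2.222, -2.216, 0.004]
contact_force: [-0.2, -0.6, -0.3]
finger_gap: 0.0856
```

```bash
cat >> h.py <<'E'
def look(n,x0,y0,x1,y1,k,fn,marks=()):
    im=viewer.grab_frame(n)[:,:,::-1]
    c=cv2.resize(im[y0:y1,x0:x1],None,fx=k,fy=k,interpolation=cv2.INTER_CUBIC)
    for X in marks:
        q=((proj(n,X)[0]-[x0,y0]+.5)*k-.5).astype(int); cv2.circle(c,tuple(map(int,q)),2,(0,0,255),-1)
    cv2.imwrite(fn,c)
E
python3 -c "
from h import *
go(.488,.0413,.012)
e=r.read_state()['ee_pos']
look('side',230,140,330,230,6,'pics/d.png',[e+[a,b,.013] for a in(-.0425,.0425) for b in (-.011,.011)])
"
```

```text
t 2.8 ee [0.4883 0.0406 0.0396] shift cm [ 0.07 -0.02  2.76] turn [-0.22 -0.   -0.16] F [-0.2 -0.6 -0.3] gap 0.0856
```

View pics/d.png

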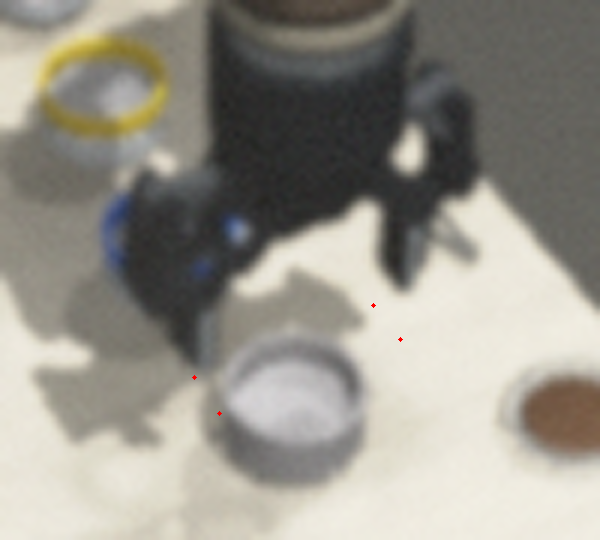

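```bash
python3 -c "
from h import *
e=r.read_state()['ee_pos']
for y in(-.011,.011): print(proj('top',[e+[-.0425,y,z] for z in(0.013,.04,.06)]+[e+[-.057,y,z] for z in (.013,.04,.06)]).round(1))
look('top',200,170,290,250,8,'pics/e.png',[e+[a,b,.013] for a in(-.0425,.0425) for b in (-.011,.011)])
"
```

```text
[[249.6 224.9]
 [249.5 224.6]
 [249.3 224.4]
 [249.6 231.7]
 [249.5 231.6]
 [249.3 231.5]]
[[239.4 225. ]
 [239.  224.6]
 [238.6 224.4]
 [239.4 231.7]
 [239.  231.6]
 [238.6 231.5]]
```

View pics/e.png

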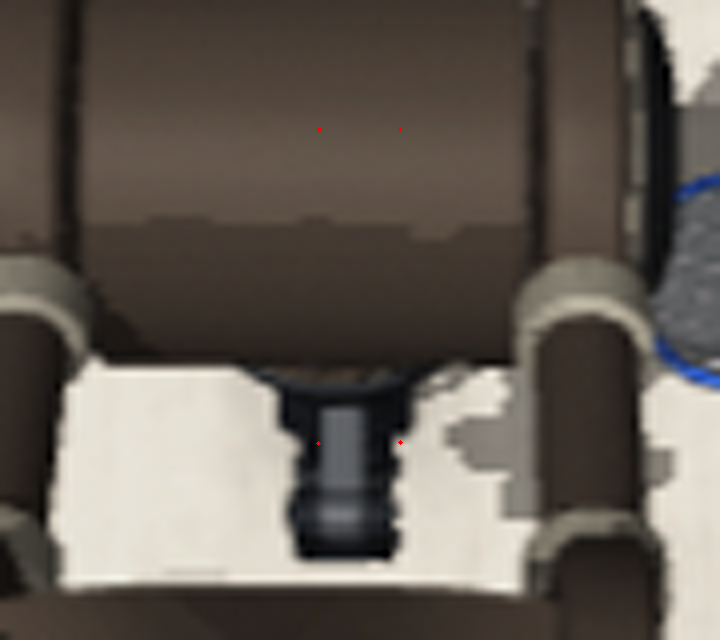

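Emit:
servo_tool(
  steps=[
    {"xyz": [0.1, 0, 0.5], "angular": [0, 0, 0]},
    {"xyz": [0, 0, 0.5], "angular": [0, 0, 0]},
    {"xyz": [0, 0, 0.5], "angular": [0, 0, 0]},
    {"xyz": [0, 0, 0.5], "angular": [0, 0, 0]},
    {"xyz": [0, 0, 0.5], "angular": [0, 0, 0]},
  ],
)

```text
time: 3.32
ee_pos: [0.49, 0.0415, 0.016]
eef_rot: [-2.225, -2.218, 0.0]
contact_force: [0.2, -0.1, -0.1]
finger_gap: 0.0856
```

Emit:
servo_tool(
  steps=[
    {"xyz": [0, 0, 0.2], "angular": [0, 0, 0]},
    {"xyz": [0, 0, 0], "angular": [0, 0, 0]},
    {"xyz": [0, 0, 0], "angular": [0, 0, 0]},
    {"xyz": [0, 0, 0], "angular": [0, 0, 0]},
    {"xyz": [0, 0, 0], "angular": [0, 0, 0]},
  ],
)

```text
time: 3.73
ee_pos: [0.4905, 0.0416, 0.0148]
eef_rot: [2.224, 2.218, 0.001]
contact_force: [0.6, 0.9, 0.1]
finger_gap: 0.0853
```

```bash
python3 -c "
from h import *
go(.488,.0413,.012)
e=r.read_state()['ee_pos']
look('side',230,140,330,230,6,'pics/f.png',[])
"
```

```text
t 3.73 ee [0.4905 0.0416 0.0148] shift cm [-0.03 -0.25  0.28] turn [ 0.04  0.   -0.16] F [0.6 0.9 0.1] gap 0.0853
```

View pics/f.png

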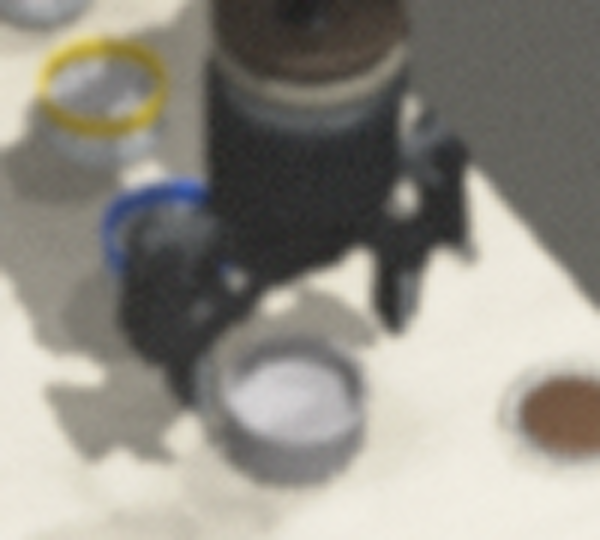

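```bash
python3 -c "
from h import *
for uv in ((296.7,195),(293.3,191),(262.5,208),(265,207)):
    print(uv,[(z,onz('side',uv,z).round(4)) for z in (.015,.03,.04,.05)])
"
```

```text
(296.7, 195) [(0.015, array([0.4231, 0.0204])), (0.03, array([0.431 , 0.0316])), (0.04, array([0.4362, 0.0391])), (0.05, array([0.4414, 0.0466]))]
(293.3, 191) [(0.015, array([0.4236, 0.0041])), (0.03, array([0.4315, 0.0156])), (0.04, array([0.4367, 0.0232])), (0.05, array([0.4419, 0.0309]))]
(262.5, 208) [(0.015, array([0.5227, 0.0176])), (0.03, array([0.5288, 0.0289])), (0.04, array([0.5329, 0.0364])), (0.05, array([0.5369, 0.0439]))]
(265, 207) [(0.015, array([0.5156, 0.0177])), (0.03, array([0.5218, 0.0289])), (0.04, array([0.5259, 0.0364])), (0.05, array([0.53  , 0.0439]))]
```

Emit:
servo_tool(
  steps=[
    {"xyz": [0, -0.2, 0.2], "angular": [0, 0, 0]},
    {"xyz": [0, 0, 0], "angular": [0, 0, 0]},
    {"xyz": [0, 0, 0], "angular": [0, 0, 0]},
    {"xyz": [0, 0, 0], "angular": [0, 0, 0]},
    {"xyz": [0, 0, 0], "angular": [0, 0, 0]},
  ],
  fingers=0.42,
  grip_force=25,
)

```text
time: 4.2
ee_pos: [0.4882, 0.0416, 0.0126]
eef_rot: [2.224, 2.218, 0.0]
contact_force: [0.5, -0.0, -0.7]
finger_gap: 0.0494
```

```bash
python3 -c "
from h import *
go(.488,.0413,.012)
e=r.read_state()['ee_pos']
look('side',230,140,330,230,6,'pics/g.png',[])
"
```

```text
t 4.2 ee [0.4882 0.0416 0.0126] shift cm [-0.03 -0.02  0.06] turn [ 0.01  0.   -0.16] F [ 0.5 -0.  -0.7] gap 0.0494
```

View pics/g.png

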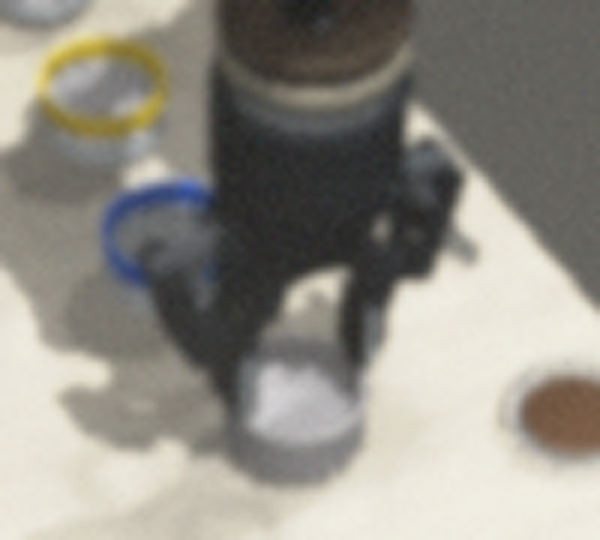

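```bash
python3 -c "
from h import *
for uv in ((289.7,200.3),(268.3,206.7)):
    print(uv,[(z,onz('side',uv,z).round(4)) for z in (.015,.03,.04,.05)])
look('side',255,175,300,215,14,'pics/g2.png',[])
"
```

```text
(289.7, 200.3) [(0.015, array([0.4486, 0.0277])), (0.03, array([0.456 , 0.0388])), (0.04, array([0.4609, 0.0462])), (0.05, array([0.4658, 0.0535]))]
(268.3, 206.7) [(0.015, array([0.5077, 0.0207])), (0.03, array([0.514 , 0.0319])), (0.04, array([0.5182, 0.0394])), (0.05, array([0.5225, 0.0469]))]
```

View pics/g2.png

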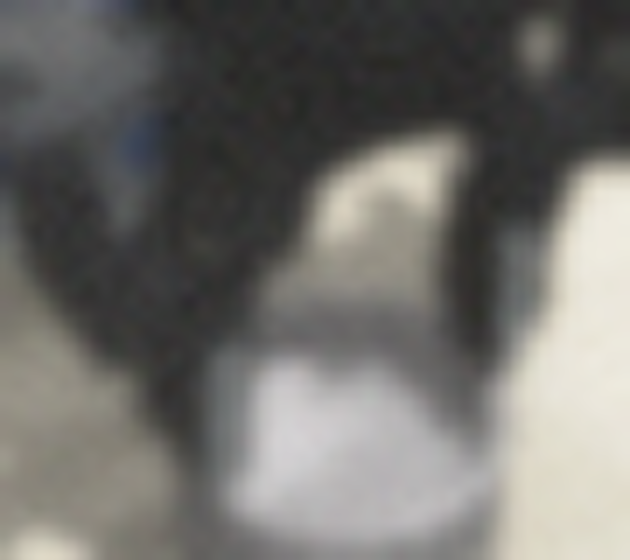

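The gap went to 49 mm without touching the pan, so the fingertips are above its rim. That matches the picture: the tips are really about 30 mm above the reported TCP. I'll reopen, then go lower in small steps while watching the force.

Emit:
servo_tool(
  steps=[
    {"xyz": [0, 0, 0], "angular": [0, 0, 0]},
    {"xyz": [0, 0, 0], "angular": [0, 0, 0]},
    {"xyz": [0, 0, 0], "angular": [0, 0, 0]},
    {"xyz": [0, 0, 0], "angular": [0, 0, 0]},
    {"xyz": [0, 0, 0], "angular": [0, 0, 0]},
  ],
  fingers=0,
)

```text
time: 4.72
ee_pos: [0.4881, 0.0416, 0.0125]
eef_rot: [2.225, 2.218, -0.0]
contact_force: [-0.4, 0.0, 0.2]
finger_gap: 0.0856
```

Emit:
servo_tool(
  steps=[
    {"xyz": [0, 0, 0.5], "angular": [0, 0, 0]},
    {"xyz": [0, 0, 0.5], "angular": [0, 0, 0]},
    {"xyz": [0, 0, 0.3], "angular": [0, 0, 0]},
    {"xyz": [0, 0, 0.2], "angular": [0, 0, 0]},
    {"xyz": [0, 0, 0], "angular": [0, 0, 0]},
  ],
)

```text
time: 5.13
ee_pos: [0.4873, 0.0416, -0.0033]
eef_rot: [-2.224, -2.217, 0.002]
contact_force: [-0.2, -0.3, 0.3]
finger_gap: 0.0855
```

Emit:
servo_tool(
  steps=[
    {"xyz": [0, 0, 0.2], "angular": [0, 0, 0]},
    {"xyz": [0, 0, 0.2], "angular": [0, 0, 0]},
    {"xyz": [0, 0, 0.2], "angular": [0, 0, 0]},
    {"xyz": [0, 0, 0.2], "angular": [0, 0, 0]},
    {"xyz": [0, 0, 0.2], "angular": [0, 0, 0]},
  ],
)

```text
time: 5.55
ee_pos: [0.4882, 0.0416, -0.0126]
eef_rot: [2.224, 2.218, 0.0]
contact_force: [0.4, 0.6, 0.2]
finger_gap: 0.0856
```

```bash
python3 -c "
from h import *
go(.488,.0413,-.015)
look('side',230,140,330,230,6,'pics/i.png',[])
"
```

```text
t 5.55 ee [ 0.4882  0.0416 -0.0126] shift cm [-0.03 -0.02  0.24] turn [ 0.01  0.   -0.16] F [0.4 0.6 0.2] gap 0.0856
```

View pics/i.png

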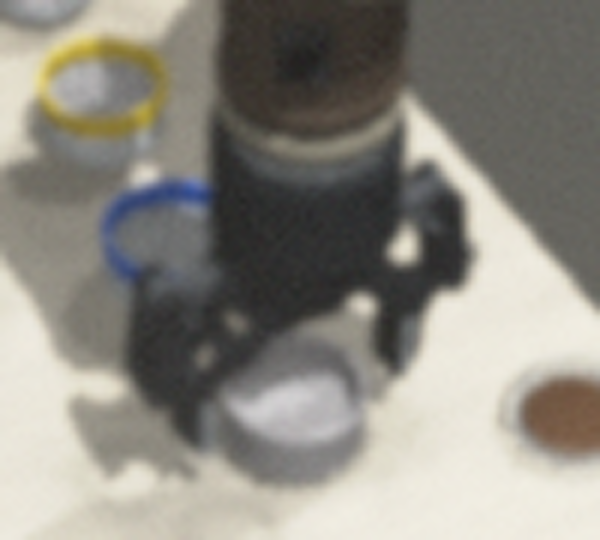

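Emit:
servo_tool(
  steps=[
    {"xyz": [0, 0, 0.2], "angular": [0, 0, 0]},
    {"xyz": [0, 0, 0.2], "angular": [0, 0, 0]},
    {"xyz": [0, 0, 0], "angular": [0, 0, 0]},
    {"xyz": [0, 0, 0], "angular": [0, 0, 0]},
    {"xyz": [0, 0, 0], "angular": [0, 0, 0]},
  ],
)

```text
time: 6.02
ee_pos: [0.4882, 0.0416, -0.0165]
eef_rot: [2.225, 2.218, 0.0]
contact_force: [0.0, 0.3, -0.2]
finger_gap: 0.0855
```

Emit:
servo_tool(
  steps=[
    {"xyz": [0, 0, 0], "angular": [0, 0, 0]},
    {"xyz": [0, 0, 0], "angular": [0, 0, 0]},
    {"xyz": [0, 0, 0], "angular": [0, 0, 0]},
    {"xyz": [0, 0, 0], "angular": [0, 0, 0]},
    {"xyz": [0, 0, 0], "angular": [0, 0, 0]},
  ],
  fingers=0.5,
  grip_force=30,
)

```text
time: 6.43
ee_pos: [0.4882, 0.0416, -0.0161]
eef_rot: [2.224, 2.218, 0.0]
contact_force: [-0.1, 0.2, 4.5]
finger_gap: 0.0595
```

```bash
python3 -c "
from h import *
go(.488,.0413,-.017)
look('side',230,140,330,230,6,'pics/j.png',[])
"
```

```text
t 6.43 ee [ 0.4882  0.0416 -0.0161] shift cm [-0.03 -0.02  0.09] turn [ 0.    0.   -0.16] F [-0.1  0.2  4.5] gap 0.0595
```

View pics/j.png

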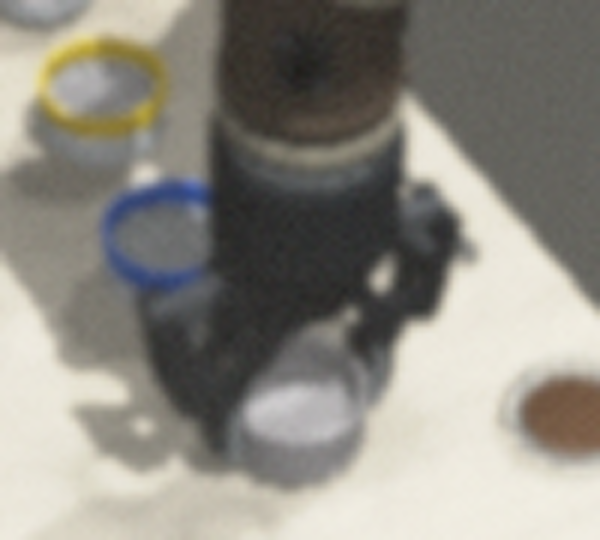

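Emit:
servo_tool(
  steps=[
    {"xyz": [0, 0, -0.5], "angular": [0, 0, 0]},
    {"xyz": [0, 0, -1.5], "angular": [0, 0, 0]},
    {"xyz": [0, 0, -2.5], "angular": [0, 0, 0]},
    {"xyz": [0, 0, -3], "angular": [0, 0, 0]},
    {"xyz": [1, 0, -2], "angular": [0, 0, -0.1]},
  ],
)

```text
time: 6.9
ee_pos: [0.4889, 0.0507, 0.0803]
eef_rot: [2.223, 2.218, 0.001]
contact_force: [1.0, 0.3, -2.5]
finger_gap: 0.0593
```

Emit:
servo_tool(
  steps=[
    {"xyz": [2, -0.2, 0], "angular": [0, 0, 0]},
    {"xyz": [2.5, -0.2, 0], "angular": [0, 0, 0]},
    {"xyz": [3, -0.3, 0], "angular": [0, 0, 0]},
    {"xyz": [3, -0.3, 0], "angular": [0, 0, 0]},
    {"xyz": [3, -0.3, 0], "angular": [0, 0, 0]},
  ],
)

```text
time: 7.32
ee_pos: [0.4748, 0.1876, 0.0785]
eef_rot: [2.223, 2.219, 0.0]
contact_force: [0.2, 0.3, -1.0]
finger_gap: 0.0594
```

Emit:
servo_tool(
  steps=[
    {"xyz": [3, -0.3, 0], "angular": [0, 0, 0]},
    {"xyz": [2, -0.2, 0], "angular": [0, 0, 0]},
    {"xyz": [1.5, -0.2, 0], "angular": [0, 0, 0]},
    {"xyz": [0.7, 0, 0], "angular": [0, 0, 0]},
    {"xyz": [0, 0, 0], "angular": [0, 0, 0]},
  ],
)

```text
time: 7.73
ee_pos: [0.4682, 0.2598, 0.0784]
eef_rot: [2.22, 2.223, 0.001]
contact_force: [-0.3, 0.4, -1.5]
finger_gap: 0.0594
```

```bash
python3 -c "
from h import *
go(.468,.259,.045)
look('side',260,170,400,300,5,'pics/k.png',[])
look('top',90,150,220,260,6,'pics/k2.png',[])
"
```

```text
t 7.73 ee [0.4682 0.2598 0.0784] shift cm [-0.08 -0.02  3.34] turn [ 0.02 -0.02  0.06] F [-0.3  0.4 -1.5] gap 0.0594
```

View pics/k.png

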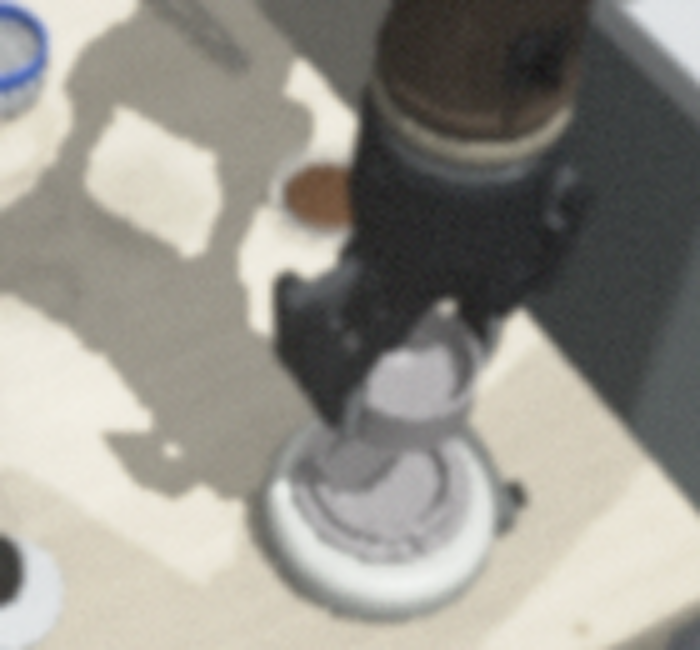

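View pics/k2.png

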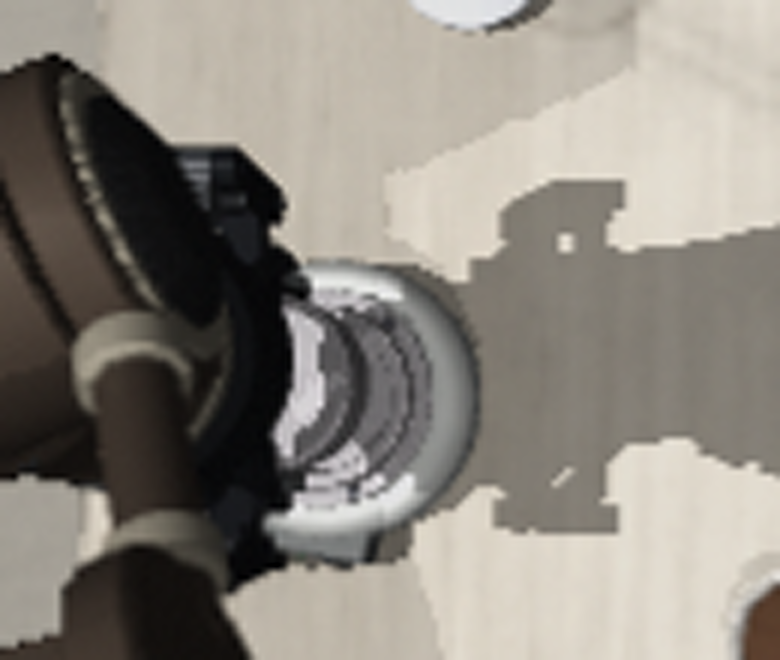

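```bash
python3 -c "
from h import *
t=np.linspace(0,2*np.pi,60)
for n,(x0,y0,x1,y1,k) in dict(side=(300,200,380,290,8),top=(120,180,190,250,8)).items():
    im=viewer.grab_frame(n)[:,:,::-1]
    c=cv2.resize(im[y0:y1,x0:x1],None,fx=k,fy=k,interpolation=cv2.INTER_CUBIC)
    for X,R,col in (((.4682,.2598,.1314),.030,(255,0,255)),((.468,.259,.046),.033,(0,200,0)),((.468,.259,.046),.0272,(0,200,0))):
        q=proj(n,np.c_[X[0]+R*np.cos(t),X[1]+R*np.sin(t),0*t+X[2]])
        cv2.polylines(c,[np.round((q-[x0,y0]+.5)*k-.5).astype(np.int32)],True,col,1)
    cv2.imwrite(f'pics/l_{n}.png',c)
"
```

```text
(no output)
```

View pics/l_side.png

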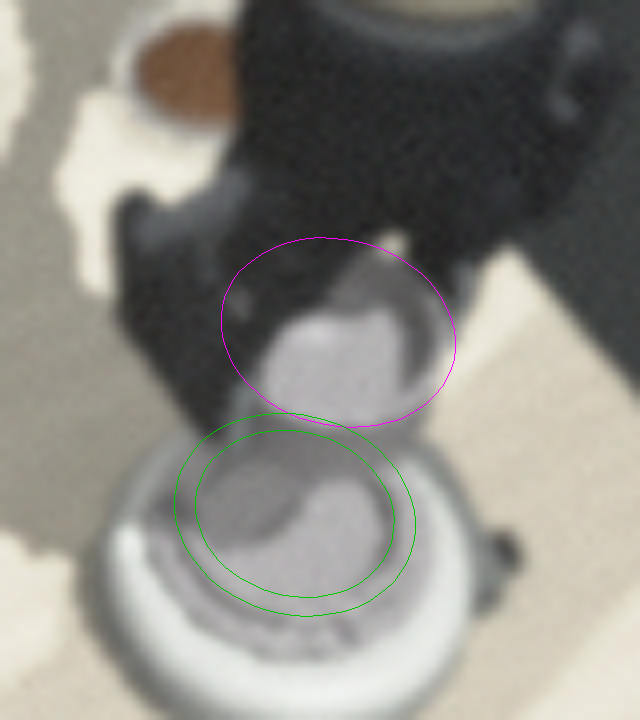

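View pics/l_top.png

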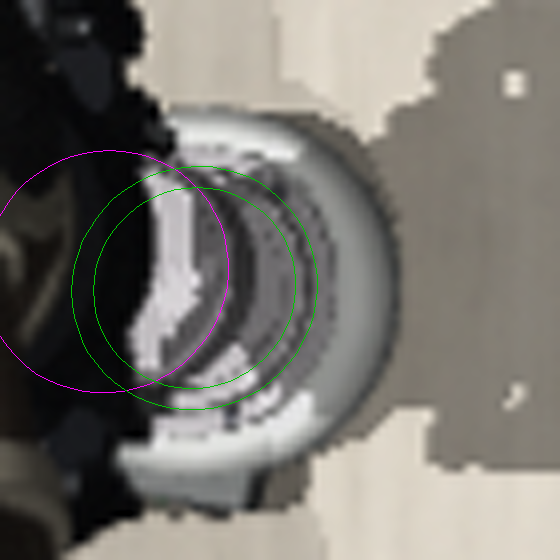

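```bash
python3 -c "
from h import *
look('top',128,192,176,240,13,'pics/m.png')
"
```

```text
(no output)
```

View pics/m.png

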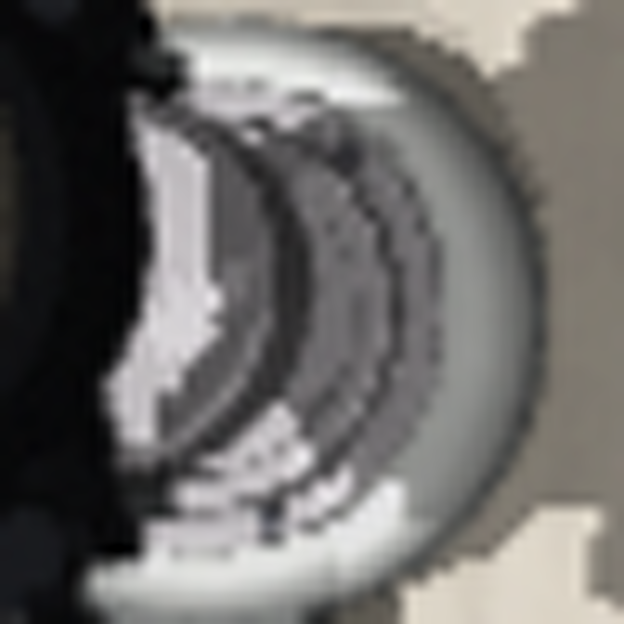

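The overlays show the pan centred over the seat to within about 1 mm in both views: the visible rim is at u≈149 against 148.5 predicted in the top view. I'll lower it now.

Emit:
servo_tool(
  steps=[
    {"xyz": [0, 0, 1], "angular": [0, 0, 0]},
    {"xyz": [0, 0, 1.2], "angular": [0, 0, 0]},
    {"xyz": [0, 0, 1], "angular": [0, 0, 0]},
    {"xyz": [0, 0, 0.5], "angular": [0, 0, 0]},
    {"xyz": [0, 0, 0], "angular": [0, 0, 0]},
  ],
)

```text
time: 8.4
ee_pos: [0.4663, 0.2574, 0.039]
eef_rot: [-2.222, -2.219, 0.007]
contact_force: [0.1, -0.6, -0.8]
finger_gap: 0.0592
```

Emit:
servo_tool(
  steps=[
    {"xyz": [0, 0, 0.4], "angular": [0, 0, 0]},
    {"xyz": [0, 0, 0.4], "angular": [0, 0, 0]},
    {"xyz": [0, 0, 0.4], "angular": [0, 0, 0]},
    {"xyz": [0, 0, 0.4], "angular": [0, 0, 0]},
    {"xyz": [0, 0, 0], "angular": [0, 0, 0]},
  ],
)

```text
time: 8.82
ee_pos: [0.4678, 0.2584, 0.0247]
eef_rot: [-2.222, -2.22, 0.002]
contact_force: [-0.4, -1.4, -0.4]
finger_gap: 0.0589
```

```bash
python3 -c "
from h import *
go(.468,.259,.021)
look('side',280,200,380,290,7,'pics/n.png',[])
"
```

```text
t 8.82 ee [0.4678 0.2584 0.0247] shift cm [0.06 0.02 0.37] turn [-0.06  0.02 -0.06] F [-0.4 -1.4 -0.4] gap 0.0589
```

View pics/n.png

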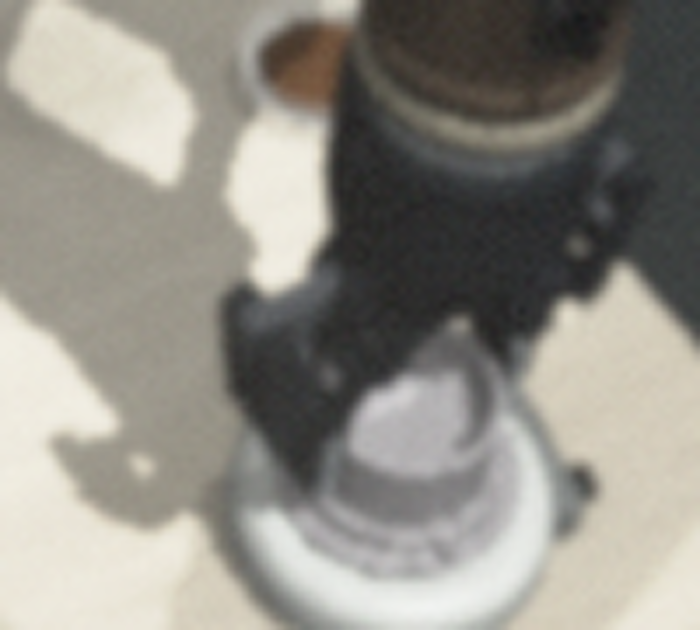

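Emit:
servo_tool(
  steps=[
    {"xyz": [0, 0, 0.2], "angular": [0, 0, 0]},
    {"xyz": [0, 0, 0.2], "angular": [0, 0, 0]},
    {"xyz": [0, 0, 0.1], "angular": [0, 0, 0]},
    {"xyz": [0, 0, 0], "angular": [0, 0, 0]},
    {"xyz": [0, 0, 0], "angular": [0, 0, 0]},
  ],
)

```text
time: 9.28
ee_pos: [0.4683, 0.2598, 0.0209]
eef_rot: [-2.223, -2.219, -0.002]
contact_force: [-2.1, 5.2, 2.3]
finger_gap: 0.0591
```

Emit:
servo_tool(
  steps=[
    {"xyz": [0.1, 0, 0.1], "angular": [0, 0, 0]},
    {"xyz": [0, 0, 0], "angular": [0, 0, 0]},
    {"xyz": [0, 0, 0], "angular": [0, 0, 0]},
    {"xyz": [0, 0, 0], "angular": [0, 0, 0]},
    {"xyz": [0, 0, 0], "angular": [0, 0, 0]},
  ],
)

```text
time: 9.7
ee_pos: [0.4683, 0.2598, 0.0208]
eef_rot: [-2.223, -2.22, 0.001]
contact_force: [-4.7, 0.9, 9.8]
finger_gap: 0.0592
```

Emit:
servo_tool(
  steps=[
    {"xyz": [0, 0, 0], "angular": [0, 0, 0]},
    {"xyz": [0, 0, 0], "angular": [0, 0, 0]},
    {"xyz": [0, 0, 0], "angular": [0, 0, 0]},
    {"xyz": [0, 0, 0], "angular": [0, 0, 0]},
    {"xyz": [0, 0, 0], "angular": [0, 0, 0]},
  ],
  fingers=0,
)

```text
time: 10.12
ee_pos: [0.4684, 0.2594, 0.0193]
eef_rot: [2.223, 2.22, -0.0]
contact_force: [0.3, -0.1, 0.6]
finger_gap: 0.0854
```

Emit:
servo_tool(
  steps=[
    {"xyz": [0, 0, -1], "angular": [0, 0, 0]},
    {"xyz": [0, 0, -2], "angular": [0, 0, 0]},
    {"xyz": [0, 0, -3], "angular": [0, 0, 0]},
    {"xyz": [-1, 0, -2], "angular": [0, 0, 0]},
    {"xyz": [-3, 0.2, 0], "angular": [0, 0, 0]},
  ],
)

```text
time: 10.53
ee_pos: [0.4751, 0.2235, 0.1055]
eef_rot: [2.216, 2.221, 0.019]
contact_force: [0.6, 0.1, 0.8]
finger_gap: 0.0854
```

Emit:
servo_tool(
  steps=[
    {"xyz": [-4, 0.2, 0], "angular": [0, 0, 0]},
    {"xyz": [-4, 0.2, 0], "angular": [0, 0, 0]},
    {"xyz": [-4, 0.2, 0], "angular": [0, 0, 0]},
    {"xyz": [-4, 0.2, 0], "angular": [0, 0, 0]},
    {"xyz": [-4, 0.2, 0], "angular": [0, 0, 0]},
  ],
)

```text
time: 10.95
ee_pos: [0.4802, 0.0178, 0.1004]
eef_rot: [2.221, 2.22, 0.001]
contact_force: [0.8, 0.1, 0.1]
finger_gap: 0.0854
```

Emit:
servo_tool(
  steps=[
    {"xyz": [-4, 0.3, 0], "angular": [0, 0, 0]},
    {"xyz": [-3, 0.3, 0], "angular": [0, 0, 0]},
    {"xyz": [-1, 0.2, 0], "angular": [0, 0, 0]},
    {"xyz": [0, 0, 0], "angular": [0, 0, 0]},
    {"xyz": [0, 0, 0], "angular": [0, 0, 0]},
  ],
)

```text
time: 11.37
ee_pos: [0.488, -0.0602, 0.0998]
eef_rot: [-2.224, -2.218, -0.001]
contact_force: [0.2, -0.5, -0.0]
finger_gap: 0.0856
```

```bash
python3 -c "
from h import *
go(.4913,-.0633,-.016)
look('side',280,200,380,290,7,'pics/o.png',[])
look('top',110,180,180,250,8,'pics/o2.png',[])
"
```

```text
t 11.37 ee [ 0.488  -0.0602  0.0998] shift cm [-0.31  0.33 11.58] turn [ 0.   -0.04 -0.16] F [ 0.2 -0.5 -0. ] gap 0.0856
```

View pics/o.png

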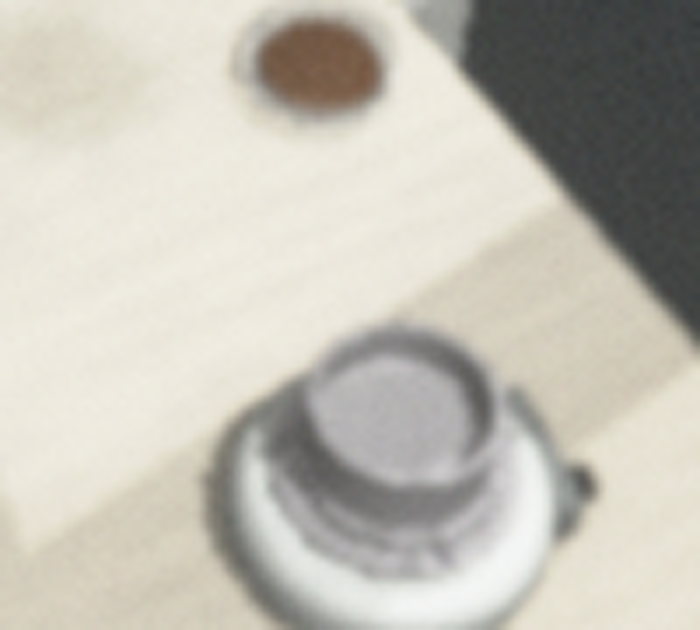

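View pics/o2.png

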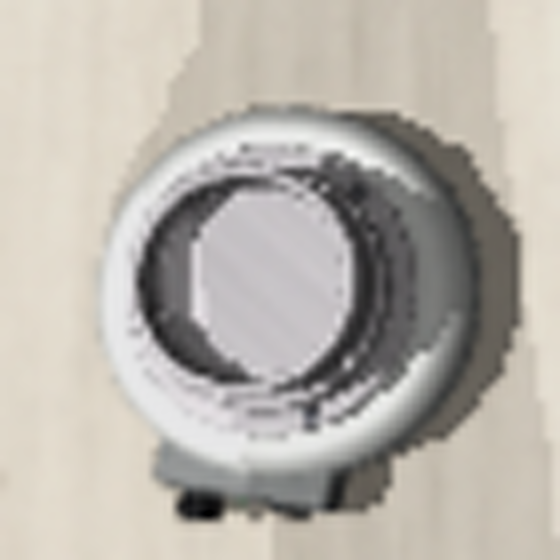

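The side view shows the pan upright in the collar with its rim level, centred near (400,405) in the crop, and the top view agrees. Next is the blue sieve.

Emit:
servo_tool(
  steps=[
    {"xyz": [-0.3, 0.3, 1.5], "angular": [0, 0, -0.1]},
    {"xyz": [0, 0, 3], "angular": [0, 0, 0]},
    {"xyz": [0, 0, 3], "angular": [0, 0, 0]},
    {"xyz": [0, 0, 1.5], "angular": [0, 0, 0]},
    {"xyz": [0, 0, 0], "angular": [0, 0, 0]},
  ],
)

```text
time: 11.88
ee_pos: [0.4867, -0.0607, 0.0059]
eef_rot: [-2.212, -2.22, 0.007]
contact_force: [-0.5, 0.1, 0.2]
finger_gap: 0.0856
```

Emit:
servo_tool(
  steps=[
    {"xyz": [0, 0, 0.6], "angular": [0, 0, 0]},
    {"xyz": [0, 0, 0.6], "angular": [0, 0, 0]},
    {"xyz": [0, 0, 0.6], "angular": [0, 0, 0]},
    {"xyz": [0, 0, 0.4], "angular": [0, 0, 0]},
    {"xyz": [0, 0, 0], "angular": [0, 0, 0]},
  ],
)

```text
time: 12.3
ee_pos: [0.4909, -0.0633, -0.0127]
eef_rot: [-2.22, -2.222, 0.0]
contact_force: [-0.1, 0.2, -0.0]
finger_gap: 0.0856
```

```bash
python3 -c "
from h import *
go(.4913,-.0633,-.016)
look('side',210,115,310,205,6,'pics/p.png',[])
"
```

```text
t 12.3 ee [ 0.4909 -0.0633 -0.0127] shift cm [-0.    0.04  0.33] turn [-0.02 -0.    0.05] F [-0.1  0.2 -0. ] gap 0.0856
```

View pics/p.png

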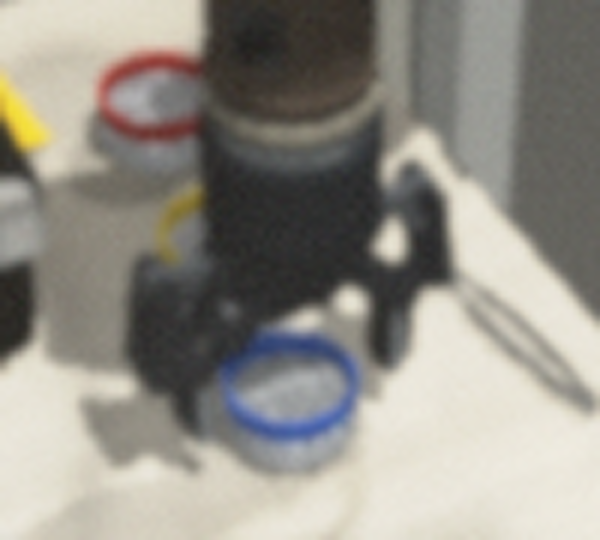

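Emit:
servo_tool(
  steps=[
    {"xyz": [0, 0, 0.2], "angular": [0, 0, 0]},
    {"xyz": [0, 0, 0.2], "angular": [0, 0, 0]},
    {"xyz": [0, 0, 0], "angular": [0, 0, 0]},
    {"xyz": [0, 0, 0], "angular": [0, 0, 0]},
    {"xyz": [0, 0, 0], "angular": [0, 0, 0]},
  ],
)

```text
time: 12.77
ee_pos: [0.4911, -0.0635, -0.0164]
eef_rot: [2.221, 2.222, 0.0]
contact_force: [0.4, 0.2, -0.0]
finger_gap: 0.0854
```

Emit:
servo_tool(
  steps=[
    {"xyz": [0, 0, 0], "angular": [0, 0, 0]},
    {"xyz": [0, 0, 0], "angular": [0, 0, 0]},
    {"xyz": [0, 0, 0], "angular": [0, 0, 0]},
    {"xyz": [0, 0, 0], "angular": [0, 0, 0]},
    {"xyz": [0, 0, 0], "angular": [0, 0, 0]},
  ],
  fingers=0.5,
)

```text
time: 13.18
ee_pos: [0.4912, -0.0635, -0.0161]
eef_rot: [2.22, 2.222, 0.0]
contact_force: [-1.2, -0.3, 4.6]
finger_gap: 0.0594
```

Emit:
servo_tool(
  steps=[
    {"xyz": [0, 0, -0.5], "angular": [0, 0, 0]},
    {"xyz": [0, 0, -2], "angular": [0, 0, 0]},
    {"xyz": [0, 0, -3], "angular": [0, 0, 0]},
    {"xyz": [0, 0, -3], "angular": [0, 0, 0]},
    {"xyz": [1, 0, -2.5], "angular": [0, 0, 0]},
  ],
)

```text
time: 13.6
ee_pos: [0.4914, -0.0544, 0.0951]
eef_rot: [2.221, 2.22, 0.0]
contact_force: [1.4, 0.5, -0.2]
finger_gap: 0.0598
```

Emit:
servo_tool(
  steps=[
    {"xyz": [2, -0.2, 0], "angular": [0, 0, 0]},
    {"xyz": [3, -0.2, 0], "angular": [0, 0, 0]},
    {"xyz": [3.5, -0.3, 0], "angular": [0, 0, 0]},
    {"xyz": [3.5, -0.3, 0], "angular": [0, 0, 0]},
    {"xyz": [3.5, -0.3, 0], "angular": [0, 0, 0]},
  ],
)

```text
time: 14.02
ee_pos: [0.4773, 0.1028, 0.0935]
eef_rot: [2.222, 2.221, 0.0]
contact_force: [0.7, 0.4, -1.2]
finger_gap: 0.0592
```

Emit:
servo_tool(
  steps=[
    {"xyz": [3.5, -0.3, 0], "angular": [0, 0, 0]},
    {"xyz": [3.5, -0.3, 0], "angular": [0, 0, 0]},
    {"xyz": [3.5, -0.2, 0], "angular": [0, 0, 0]},
    {"xyz": [2.5, -0.2, 0], "angular": [0, 0, 0]},
    {"xyz": [1.5, -0.1, 0], "angular": [0, 0, 0]},
  ],
)

```text
time: 14.43
ee_pos: [0.4661, 0.2494, 0.0934]
eef_rot: [-2.218, -2.224, -0.001]
contact_force: [0.6, 0.2, -0.7]
finger_gap: 0.0596
```

Emit:
servo_tool(
  steps=[
    {"xyz": [1, 0, 0], "angular": [0, 0, 0]},
    {"xyz": [0, 0, 0], "angular": [0, 0, 0]},
    {"xyz": [0, 0, 0], "angular": [0, 0, 0]},
    {"xyz": [0, 0, 0], "angular": [0, 0, 0]},
    {"xyz": [0, 0, 0], "angular": [0, 0, 0]},
  ],
)

```text
time: 14.85
ee_pos: [0.4668, 0.2553, 0.0933]
eef_rot: [2.222, 2.221, -0.001]
contact_force: [0.5, -0.1, -0.9]
finger_gap: 0.0592
```

```bash
python3 -c "
from h import *
go(.4684,.2596,.065)
"
```

```text
t 14.85 ee [0.4668 0.2553 0.0933] shift cm [0.43 0.17 2.83] turn [-0.03  0.03 -0.04] F [ 0.5 -0.1 -0.9] gap 0.0592
```

Emit:
servo_tool(
  steps=[
    {"xyz": [0.4, 0.2, 0.5], "angular": [0, 0, 0]},
    {"xyz": [0, 0, 1], "angular": [0, 0, 0]},
    {"xyz": [0, 0, 1], "angular": [0, 0, 0]},
    {"xyz": [0, 0, 0.5], "angular": [0, 0, 0]},
    {"xyz": [0, 0, 0], "angular": [0, 0, 0]},
  ],
)

```text
time: 15.27
ee_pos: [0.4668, 0.2594, 0.061]
eef_rot: [-2.22, -2.221, 0.007]
contact_force: [0.2, 0.8, -1.0]
finger_gap: 0.0593
```

Emit:
servo_tool(
  steps=[
    {"xyz": [0, 0, 0], "angular": [0, 0, 0]},
    {"xyz": [0, 0, 0], "angular": [0, 0, 0]},
    {"xyz": [0, 0, 0], "angular": [0, 0, 0]},
    {"xyz": [0, 0, 0], "angular": [0, 0, 0]},
    {"xyz": [0, 0, 0], "angular": [0, 0, 0]},
  ],
)

```text
time: 15.68
ee_pos: [0.4692, 0.2608, 0.064]
eef_rot: [2.22, 2.222, 0.001]
contact_force: [0.6, 0.0, -1.0]
finger_gap: 0.0591
```

```bash
python3 -c "
from h import *
go(.4684,.2596,.049)
look('side',280,190,380,280,7,'pics/q.png',[])
"
```

```text
t 15.68 ee [0.4692 0.2608 0.064 ] shift cm [-0.12 -0.08  1.5 ] turn [ 0.05 -0.02  0.05] F [ 0.6  0.  -1. ] gap 0.0591
```

View pics/q.png

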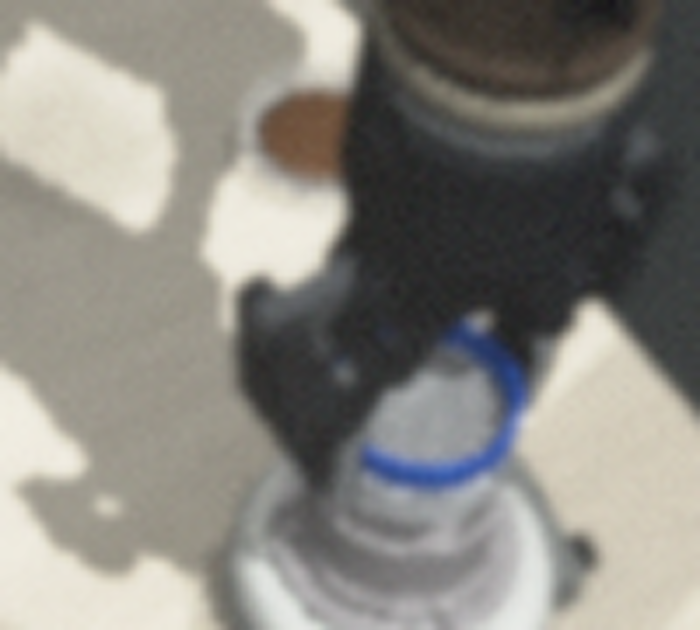

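The blue sieve is upright and just above the pan. I'll correct the small offset and lower it.

Emit:
servo_tool(
  steps=[
    {"xyz": [-0.1, -0.1, 0.3], "angular": [0, 0, 0]},
    {"xyz": [0, 0, 0.3], "angular": [0, 0, 0]},
    {"xyz": [0, 0, 0.3], "angular": [0, 0, 0]},
    {"xyz": [0, 0, 0.3], "angular": [0, 0, 0]},
    {"xyz": [0, 0, 0], "angular": [0, 0, 0]},
  ],
)

```text
time: 16.15
ee_pos: [0.4675, 0.2595, 0.0507]
eef_rot: [-2.221, -2.222, 0.001]
contact_force: [0.3, 1.0, -0.7]
finger_gap: 0.0594
```

Emit:
servo_tool(
  steps=[
    {"xyz": [0, 0, 0.1], "angular": [0, 0, 0]},
    {"xyz": [0, 0, 0.1], "angular": [0, 0, 0]},
    {"xyz": [0, 0, 0.1], "angular": [0, 0, 0]},
    {"xyz": [0, 0, 0], "angular": [0, 0, 0]},
    {"xyz": [0, 0, 0], "angular": [0, 0, 0]},
  ],
)

```text
time: 16.57
ee_pos: [0.4679, 0.2597, 0.049]
eef_rot: [-2.221, -2.222, -0.0]
contact_force: [-2.8, 0.9, 3.9]
finger_gap: 0.0594
```

Emit:
servo_tool(
  steps=[
    {"xyz": [0, 0, 0.1], "angular": [0, 0, 0]},
    {"xyz": [0, 0, 0], "angular": [0, 0, 0]},
    {"xyz": [0, 0, 0], "angular": [0, 0, 0]},
    {"xyz": [0, 0, 0], "angular": [0, 0, 0]},
    {"xyz": [0, 0, 0], "angular": [0, 0, 0]},
  ],
)

```text
time: 16.98
ee_pos: [0.4679, 0.2597, 0.0489]
eef_rot: [-2.221, -2.222, 0.0]
contact_force: [-3.7, -0.7, 9.3]
finger_gap: 0.0596
```

Emit:
servo_tool(
  steps=[
    {"xyz": [0, 0, 0], "angular": [0, 0, 0]},
    {"xyz": [0, 0, 0], "angular": [0, 0, 0]},
    {"xyz": [0, 0, 0], "angular": [0, 0, 0]},
    {"xyz": [0, 0, 0], "angular": [0, 0, 0]},
    {"xyz": [0, 0, 0], "angular": [0, 0, 0]},
  ],
  fingers=0,
)

```text
time: 17.4
ee_pos: [0.4676, 0.2594, 0.0472]
eef_rot: [-2.221, -2.222, 0.001]
contact_force: [0.4, -0.6, 0.8]
finger_gap: 0.0851
```

Emit:
servo_tool(
  steps=[
    {"xyz": [0, 0, -1], "angular": [0, 0, 0]},
    {"xyz": [0, 0, -2], "angular": [0, 0, 0]},
    {"xyz": [0, 0, -3], "angular": [0, 0, 0]},
    {"xyz": [-1, 0, -1], "angular": [0, 0, 0]},
    {"xyz": [-3, 0, 0], "angular": [0, 0, 0]},
  ],
)

```text
time: 17.82
ee_pos: [0.4719, 0.2227, 0.1221]
eef_rot: [2.214, 2.224, 0.016]
contact_force: [0.5, -1.0, 0.0]
finger_gap: 0.085
```

Emit:
servo_tool(
  steps=[
    {"xyz": [-4, 0, 0], "angular": [0, 0, 0]},
    {"xyz": [-4, 0, 0], "angular": [0, 0, 0]},
    {"xyz": [-4, 0, 0], "angular": [0, 0, 0]},
    {"xyz": [-4, 0, 0], "angular": [0, 0, 0]},
    {"xyz": [-4, 0, 0], "angular": [0, 0, 0]},
  ],
)

```text
time: 18.23
ee_pos: [0.4675, 0.0173, 0.1179]
eef_rot: [2.22, 2.222, 0.0]
contact_force: [0.8, 0.5, 0.5]
finger_gap: 0.0853
```

Emit:
servo_tool(
  steps=[
    {"xyz": [-4, 0, 0], "angular": [0, 0, 0]},
    {"xyz": [-4, 0, 0], "angular": [0, 0, 0]},
    {"xyz": [-4, 0, 0], "angular": [0, 0, 0]},
    {"xyz": [-3, 0, 0], "angular": [0, 0, 0]},
    {"xyz": [-2, 0, 0], "angular": [0, 0, 0]},
  ],
)

```text
time: 18.65
ee_pos: [0.4677, -0.1542, 0.118]
eef_rot: [2.222, 2.218, -0.001]
contact_force: [0.5, -0.4, 0.4]
finger_gap: 0.0856
```

Emit:
servo_tool(
  steps=[
    {"xyz": [-1, 0, 0], "angular": [0, 0, 0]},
    {"xyz": [0, 0, 0], "angular": [0, 0, 0]},
    {"xyz": [0, 0, 0], "angular": [0, 0, 0]},
    {"xyz": [0, 0, 0], "angular": [0, 0, 0]},
    {"xyz": [0, 0, 0], "angular": [0, 0, 0]},
  ],
)

```text
time: 19.07
ee_pos: [0.4678, -0.159, 0.1174]
eef_rot: [-2.218, -2.224, -0.0]
contact_force: [0.3, -0.5, -0.0]
finger_gap: 0.0853
```

```bash
python3 -c "
from h import *
go(.4739,-.163,-.016)
look('side',280,190,380,280,7,'pics/s.png',[])
im=viewer.grab_frame('top'); print(ring(im,'top','blue',(110,180,180,250),.102))
"
```

```text
t 19.07 ee [ 0.4678 -0.159   0.1174] shift cm [-0.41  0.61 13.33] turn [-0.03 -0.04  0.14] F [ 0.3 -0.5 -0. ] gap 0.0853
(array([0.46825139, 0.25827008]), np.float64(0.029884840795274637), 167, (np.float64(137.50898203592814), np.float64(213.67664670658684)))
```

View pics/s.png

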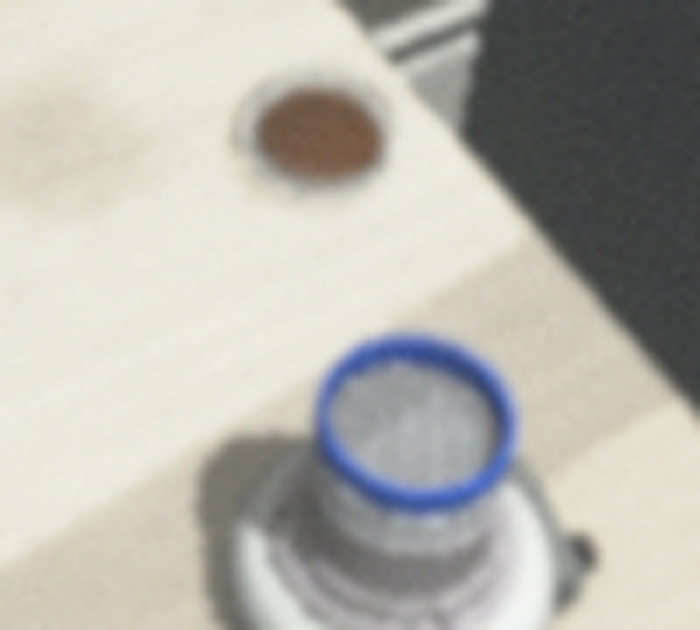

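The blue sieve is level and home: its ring fits a 29.9 mm radius at the nested height, centred at (0.468, 0.258). Now the yellow sieve.

Emit:
servo_tool(
  steps=[
    {"xyz": [-0.4, 0.6, 2], "angular": [0, 0, 0.1]},
    {"xyz": [0, 0, 3], "angular": [0, 0, 0]},
    {"xyz": [0, 0, 3], "angular": [0, 0, 0]},
    {"xyz": [0, 0, 2.2], "angular": [0, 0, 0]},
    {"xyz": [0, 0, 0.5], "angular": [0, 0, 0]},
  ],
)

```text
time: 19.58
ee_pos: [0.4706, -0.162, 0.0068]
eef_rot: [-2.216, -2.216, 0.004]
contact_force: [-0.5, -0.6, -0.0]
finger_gap: 0.0855
```

Emit:
servo_tool(
  steps=[
    {"xyz": [0, 0, 0], "angular": [0, 0, 0]},
    {"xyz": [0, 0, 0], "angular": [0, 0, 0]},
    {"xyz": [0, 0, 0.5], "angular": [0, 0, 0]},
    {"xyz": [0, 0, 0.5], "angular": [0, 0, 0]},
    {"xyz": [0, 0, 0], "angular": [0, 0, 0]},
  ],
)

```text
time: 20.0
ee_pos: [0.4745, -0.1646, 0.0009]
eef_rot: [2.222, 2.22, 0.0]
contact_force: [-0.3, 1.2, -0.0]
finger_gap: 0.0858
```

```bash
python3 -c "
from h import *
go(.4739,-.163,-.0165)
look('side',200,95,300,185,6,'pics/t.png',[])
"
```

```text
t 20.0 ee [ 0.4745 -0.1646  0.0009] shift cm [ 0.16 -0.06  1.74] turn [ 0.05  0.02 -0.06] F [-0.3  1.2 -0. ] gap 0.0858
```

View pics/t.png

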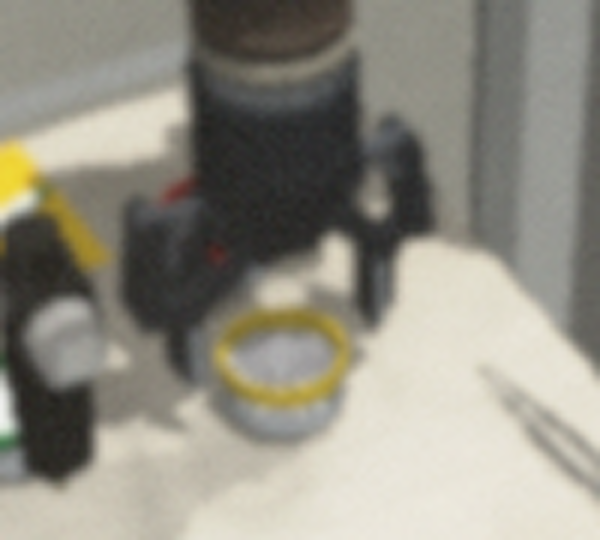

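Emit:
servo_tool(
  steps=[
    {"xyz": [0.1, 0, 0.6], "angular": [0, 0, 0]},
    {"xyz": [0, 0, 0.6], "angular": [0, 0, 0]},
    {"xyz": [0, 0, 0.5], "angular": [0, 0, 0]},
    {"xyz": [0, 0, 0], "angular": [0, 0, 0]},
    {"xyz": [0, 0, 0], "angular": [0, 0, 0]},
  ],
)

```text
time: 20.47
ee_pos: [0.4734, -0.1632, -0.0172]
eef_rot: [-2.222, -2.219, 0.001]
contact_force: [0.5, -0.2, -0.2]
finger_gap: 0.0854
```

Emit:
servo_tool(
  steps=[
    {"xyz": [0, 0, 0], "angular": [0, 0, 0]},
    {"xyz": [0, 0, 0], "angular": [0, 0, 0]},
    {"xyz": [0, 0, 0], "angular": [0, 0, 0]},
    {"xyz": [0, 0, 0], "angular": [0, 0, 0]},
    {"xyz": [0, 0, 0], "angular": [0, 0, 0]},
  ],
  fingers=0.5,
)

```text
time: 20.88
ee_pos: [0.4744, -0.1636, -0.016]
eef_rot: [2.222, 2.22, 0.0]
contact_force: [-0.6, 0.1, 4.0]
finger_gap: 0.0596
```

Emit:
servo_tool(
  steps=[
    {"xyz": [0, 0, -0.5], "angular": [0, 0, 0]},
    {"xyz": [0, 0, -2], "angular": [0, 0, 0]},
    {"xyz": [0, 0, -3.5], "angular": [0, 0, 0]},
    {"xyz": [0, 0, -4], "angular": [0, 0, 0]},
    {"xyz": [1, 0, -3.5], "angular": [0, 0, 0]},
  ],
)

```text
time: 21.3
ee_pos: [0.4742, -0.1544, 0.1203]
eef_rot: [2.223, 2.218, -0.0]
contact_force: [1.3, -0.3, -0.3]
finger_gap: 0.0592
```

Emit:
servo_tool(
  steps=[
    {"xyz": [2, 0, -0.5], "angular": [0, 0, 0]},
    {"xyz": [3, 0, 0], "angular": [0, 0, 0]},
    {"xyz": [4, -0.1, 0], "angular": [0, 0, 0]},
    {"xyz": [4, -0.1, 0], "angular": [0, 0, 0]},
    {"xyz": [4, -0.1, 0], "angular": [0, 0, 0]},
  ],
)

```text
time: 21.72
ee_pos: [0.4709, 0.018, 0.1239]
eef_rot: [2.224, 2.218, 0.001]
contact_force: [0.6, -0.5, -1.3]
finger_gap: 0.0591
```

Emit:
servo_tool(
  steps=[
    {"xyz": [4, -0.1, 0], "angular": [0, 0, 0]},
    {"xyz": [4, -0.1, 0], "angular": [0, 0, 0]},
    {"xyz": [4, 0, 0], "angular": [0, 0, 0]},
    {"xyz": [4, 0, 0], "angular": [0, 0, 0]},
    {"xyz": [3.5, 0, 0], "angular": [0, 0, 0]},
  ],
)

```text
time: 22.13
ee_pos: [0.4689, 0.214, 0.1237]
eef_rot: [-2.222, -2.221, -0.001]
contact_force: [1.8, 0.8, -0.3]
finger_gap: 0.0595
```

Emit:
servo_tool(
  steps=[
    {"xyz": [2.5, 0, 0], "angular": [0, 0, 0]},
    {"xyz": [1.5, 0, 0], "angular": [0, 0, 0]},
    {"xyz": [0.8, 0, 0], "angular": [0, 0, 0]},
    {"xyz": [0, 0, 0], "angular": [0, 0, 0]},
    {"xyz": [0, 0, 0], "angular": [0, 0, 0]},
  ],
)

```text
time: 22.55
ee_pos: [0.4692, 0.2591, 0.1232]
eef_rot: [2.222, 2.221, -0.002]
contact_force: [-0.6, 0.6, -0.6]
finger_gap: 0.059
```

```bash
python3 -c "
from h import *
go(.4684,.2598,.090)
"
```

```text
t 22.55 ee [0.4692 0.2591 0.1232] shift cm [ 0.08 -0.08  3.32] turn [-0.04  0.05 -0.02] F [-0.6  0.6 -0.6] gap 0.059
```

Emit:
servo_tool(
  steps=[
    {"xyz": [0.1, -0.1, 1], "angular": [0, 0, 0]},
    {"xyz": [0, 0, 1], "angular": [0, 0, 0]},
    {"xyz": [0, 0, 1], "angular": [0, 0, 0]},
    {"xyz": [0, 0, 0.2], "angular": [0, 0, 0]},
    {"xyz": [0, 0, 0], "angular": [0, 0, 0]},
  ],
)

```text
time: 22.97
ee_pos: [0.4671, 0.2592, 0.0895]
eef_rot: [-2.223, -2.218, 0.006]
contact_force: [-1.1, -0.6, -0.5]
finger_gap: 0.0591
```

Emit:
servo_tool(
  steps=[
    {"xyz": [0, 0, 0], "angular": [0, 0, 0]},
    {"xyz": [0, 0, 0], "angular": [0, 0, 0]},
    {"xyz": [0, 0, 0], "angular": [0, 0, 0]},
    {"xyz": [0, 0, 0], "angular": [0, 0, 0]},
    {"xyz": [0, 0, 0], "angular": [0, 0, 0]},
  ],
)

```text
time: 23.38
ee_pos: [0.4689, 0.2607, 0.092]
eef_rot: [2.222, 2.22, 0.001]
contact_force: [-0.0, -0.6, -0.5]
finger_gap: 0.0596
```

```bash
python3 -c "
from h import *
go(.4682,.2596,.077)
look('side',280,180,380,270,7,'pics/u.png',[])
"
```

```text
t 23.38 ee [0.4689 0.2607 0.092 ] shift cm [-0.11 -0.07  1.5 ] turn [ 0.05 -0.02 -0.06] F [-0.  -0.6 -0.5] gap 0.0596
```

View pics/u.png

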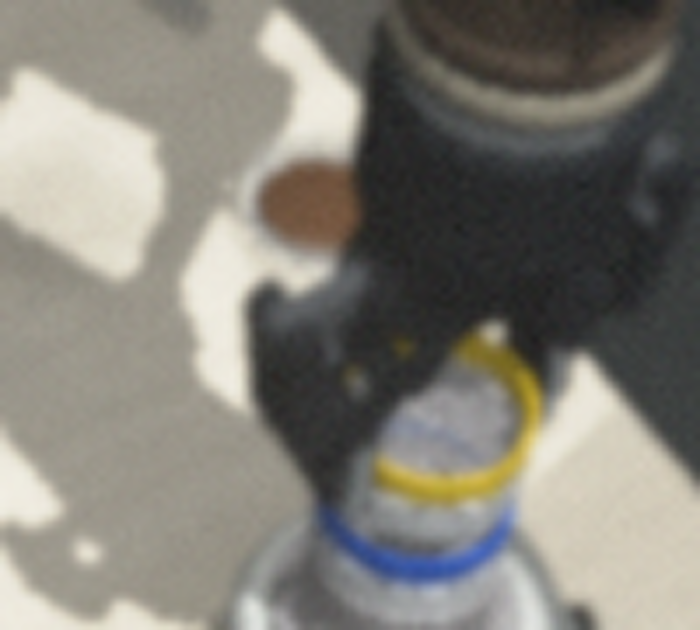

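The yellow sieve is upright, just above the blue rim.

Emit:
servo_tool(
  steps=[
    {"xyz": [-0.1, -0.1, 0.3], "angular": [0, 0, 0]},
    {"xyz": [0, 0, 0.3], "angular": [0, 0, 0]},
    {"xyz": [0, 0, 0.3], "angular": [0, 0, 0]},
    {"xyz": [0, 0, 0.3], "angular": [0, 0, 0]},
    {"xyz": [0, 0, 0], "angular": [0, 0, 0]},
  ],
)

```text
time: 23.85
ee_pos: [0.4669, 0.2593, 0.0786]
eef_rot: [-2.222, -2.22, 0.002]
contact_force: [-1.0, 0.2, -1.0]
finger_gap: 0.0592
```

Emit:
servo_tool(
  steps=[
    {"xyz": [0, 0, 0.1], "angular": [0, 0, 0]},
    {"xyz": [0, 0, 0.1], "angular": [0, 0, 0]},
    {"xyz": [0, 0, 0.1], "angular": [0, 0, 0]},
    {"xyz": [0, 0, 0], "angular": [0, 0, 0]},
    {"xyz": [0, 0, 0], "angular": [0, 0, 0]},
  ],
)

```text
time: 24.27
ee_pos: [0.4677, 0.2597, 0.077]
eef_rot: [2.223, 2.22, 0.0]
contact_force: [-0.9, -0.2, 3.4]
finger_gap: 0.0595
```

Emit:
servo_tool(
  steps=[
    {"xyz": [0, 0, 0.1], "angular": [0, 0, 0]},
    {"xyz": [0, 0, 0], "angular": [0, 0, 0]},
    {"xyz": [0, 0, 0], "angular": [0, 0, 0]},
    {"xyz": [0, 0, 0], "angular": [0, 0, 0]},
    {"xyz": [0, 0, 0], "angular": [0, 0, 0]},
  ],
)

```text
time: 24.68
ee_pos: [0.4677, 0.2597, 0.0769]
eef_rot: [-2.223, -2.22, -0.0]
contact_force: [-3.2, -1.5, 7.8]
finger_gap: 0.0595
```

Emit:
servo_tool(
  steps=[
    {"xyz": [0, 0, 0], "angular": [0, 0, 0]},
    {"xyz": [0, 0, 0], "angular": [0, 0, 0]},
    {"xyz": [0, 0, 0], "angular": [0, 0, 0]},
    {"xyz": [0, 0, 0], "angular": [0, 0, 0]},
    {"xyz": [0, 0, 0], "angular": [0, 0, 0]},
  ],
  fingers=0,
)

```text
time: 25.1
ee_pos: [0.4674, 0.2595, 0.0752]
eef_rot: [-2.223, -2.22, 0.001]
contact_force: [0.1, 0.3, 0.8]
finger_gap: 0.0853
```

Emit:
servo_tool(
  steps=[
    {"xyz": [0, 0, -1], "angular": [0, 0, 0]},
    {"xyz": [0, 0, -2], "angular": [0, 0, 0]},
    {"xyz": [0, 0, -3], "angular": [0, 0, 0]},
    {"xyz": [-1, 0, -1], "angular": [0, 0, 0]},
    {"xyz": [-3, 0, 0], "angular": [0, 0, 0]},
  ],
)

```text
time: 25.52
ee_pos: [0.4714, 0.2227, 0.1502]
eef_rot: [2.216, 2.222, 0.016]
contact_force: [0.7, 0.2, 0.6]
finger_gap: 0.0857
```

Emit:
servo_tool(
  steps=[
    {"xyz": [-4, 0, 0], "angular": [0, 0, 0]},
    {"xyz": [-4, 0, 0], "angular": [0, 0, 0]},
    {"xyz": [-4, 0, 0], "angular": [0, 0, 0]},
    {"xyz": [-4, 0, 0], "angular": [0, 0, 0]},
    {"xyz": [-4, 0, 0], "angular": [0, 0, 0]},
  ],
)

```text
time: 25.93
ee_pos: [0.4668, 0.0174, 0.1459]
eef_rot: [2.222, 2.22, 0.001]
contact_force: [0.4, -0.9, 0.1]
finger_gap: 0.0853
```

Emit:
servo_tool(
  steps=[
    {"xyz": [-4, 0, 0], "angular": [0, 0, 0]},
    {"xyz": [-4, 0, 0], "angular": [0, 0, 0]},
    {"xyz": [-4, 0, 0], "angular": [0, 0, 0]},
    {"xyz": [-4, -0.2, 0], "angular": [0, 0, 0]},
    {"xyz": [-4, -0.2, 0], "angular": [0, 0, 0]},
  ],
)

```text
time: 26.35
ee_pos: [0.4624, -0.1829, 0.1459]
eef_rot: [2.222, 2.219, 0.0]
contact_force: [-0.1, -0.2, 0.2]
finger_gap: 0.0852
```

Emit:
servo_tool(
  steps=[
    {"xyz": [-3.5, -0.2, 0], "angular": [0, 0, 0]},
    {"xyz": [-2.5, -0.2, 0], "angular": [0, 0, 0]},
    {"xyz": [-1.5, -0.2, 0], "angular": [0, 0, 0]},
    {"xyz": [-1, -0.2, 0], "angular": [0, 0, 0]},
    {"xyz": [0, 0, 0], "angular": [0, 0, 0]},
  ],
)

```text
time: 26.77
ee_pos: [0.4543, -0.2675, 0.1457]
eef_rot: [2.225, 2.217, -0.001]
contact_force: [-0.4, -0.3, 0.3]
finger_gap: 0.0853
```

Emit:
servo_tool(
  steps=[
    {"xyz": [0, 0, 1], "angular": [0, 0, 0]},
    {"xyz": [0, 0, 1], "angular": [0, 0, 0]},
    {"xyz": [0, 0, 1], "angular": [0, 0, 0]},
    {"xyz": [0, 0, 0], "angular": [0, 0, 0]},
    {"xyz": [0, 0, 0], "angular": [0, 0, 0]},
  ],
)

```text
time: 27.18
ee_pos: [0.454, -0.2637, 0.1139]
eef_rot: [-2.219, -2.219, 0.001]
contact_force: [-0.1, 0.2, 0.6]
finger_gap: 0.0853
```

```bash
python3 -c "
from h import *
go(.4556,-.2691,-.016)
look('side',280,180,380,270,7,'pics/v.png',[])
im=viewer.grab_frame('top'); print(ring(im,'top','yellow',(100,180,180,250),.130))
"
```

```text
t 27.18 ee [ 0.454  -0.2637  0.1139] shift cm [-0.57  0.19 12.98] turn [-0.16 -0.12  0.02] F [-0.1  0.2  0.6] gap 0.0853
(array([0.46796857, 0.25830483]), np.float64(0.02984947619710683), 156, (np.float64(133.82692307692307), np.float64(213.51282051282053)))
```

View pics/v.png

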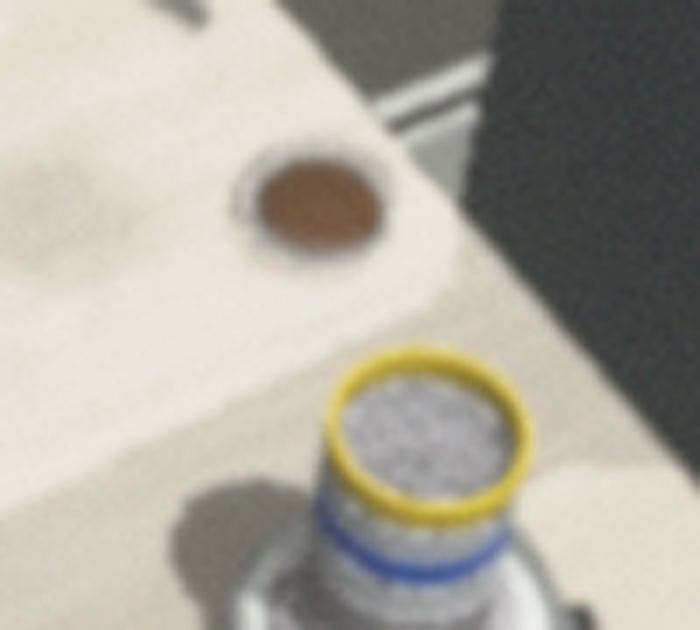

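The yellow sieve is home: its ring fits a 29.85 mm radius at the nested height, and it looks level. Now the red sieve.

Emit:
servo_tool(
  steps=[
    {"xyz": [-0.5, 0.2, 1.5], "angular": [0, 0, 0]},
    {"xyz": [0, 0, 3], "angular": [0, 0, 0]},
    {"xyz": [0, 0, 3], "angular": [0, 0, 0]},
    {"xyz": [0, 0, 2.5], "angular": [0, 0, 0]},
    {"xyz": [0, 0, 0.5], "angular": [0, 0, 0]},
  ],
)

```text
time: 27.7
ee_pos: [0.4541, -0.2682, 0.0069]
eef_rot: [-2.217, -2.216, 0.002]
contact_force: [0.0, 1.0, -0.9]
finger_gap: 0.0853
```

Emit:
servo_tool(
  steps=[
    {"xyz": [0, 0, 0], "angular": [0, 0, 0]},
    {"xyz": [0, 0, 0], "angular": [0, 0, 0]},
    {"xyz": [0, 0, 0.5], "angular": [0, 0, 0]},
    {"xyz": [0, 0, 0.5], "angular": [0, 0, 0]},
    {"xyz": [0, 0, 0], "angular": [0, 0, 0]},
  ],
)

```text
time: 28.12
ee_pos: [0.4574, -0.2707, 0.001]
eef_rot: [2.222, 2.22, 0.0]
contact_force: [-0.4, -0.2, -0.2]
finger_gap: 0.0856
```

```bash
python3 -c "
from h import *
go(.4556,-.2691,-.0168)
look('side',190,75,290,165,6,'pics/w.png',[])
"
```

```text
t 28.12 ee [ 0.4574 -0.2707  0.001 ] shift cm [ 0.16 -0.18  1.78] turn [ 0.05  0.04 -0.06] F [-0.4 -0.2 -0.2] gap 0.0856
```

View pics/w.png

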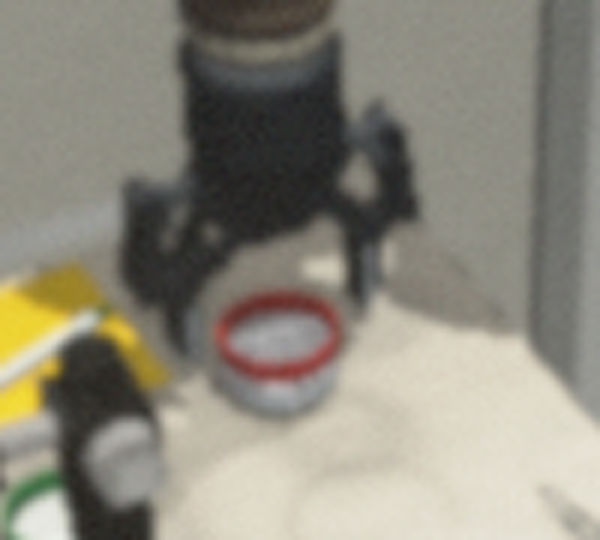

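Emit:
servo_tool(
  steps=[
    {"xyz": [0.2, -0.1, 0.6], "angular": [0, 0, 0]},
    {"xyz": [0, 0, 0.6], "angular": [0, 0, 0]},
    {"xyz": [0, 0, 0.5], "angular": [0, 0, 0]},
    {"xyz": [0, 0, 0], "angular": [0, 0, 0]},
    {"xyz": [0, 0, 0], "angular": [0, 0, 0]},
  ],
)

```text
time: 28.58
ee_pos: [0.4554, -0.268, -0.0172]
eef_rot: [-2.222, -2.219, 0.0]
contact_force: [-0.9, -0.7, 0.4]
finger_gap: 0.0852
```

Emit:
servo_tool(
  steps=[
    {"xyz": [0, 0, 0], "angular": [0, 0, 0]},
    {"xyz": [0, 0, 0], "angular": [0, 0, 0]},
    {"xyz": [0, 0, 0], "angular": [0, 0, 0]},
    {"xyz": [0, 0, 0], "angular": [0, 0, 0]},
    {"xyz": [0, 0, 0], "angular": [0, 0, 0]},
  ],
  fingers=0.5,
)

```text
time: 29.0
ee_pos: [0.4565, -0.2688, -0.016]
eef_rot: [2.222, 2.219, 0.0]
contact_force: [-0.2, -0.4, 1.9]
finger_gap: 0.0591
```

Emit:
servo_tool(
  steps=[
    {"xyz": [0, 0, -0.5], "angular": [0, 0, 0]},
    {"xyz": [0, 0, -2], "angular": [0, 0, 0]},
    {"xyz": [0, 0, -4], "angular": [0, 0, 0]},
    {"xyz": [0, 0, -4], "angular": [0, 0, 0]},
    {"xyz": [0, 0, -3.5], "angular": [0, 0, 0]},
  ],
)

```text
time: 29.42
ee_pos: [0.4557, -0.2682, 0.1253]
eef_rot: [-2.222, -2.22, 0.0]
contact_force: [1.0, -1.2, -0.6]
finger_gap: 0.0595
```

Emit:
servo_tool(
  steps=[
    {"xyz": [2, 0, -2.5], "angular": [0, 0, 0]},
    {"xyz": [3, 0, -0.5], "angular": [0, 0, 0]},
    {"xyz": [4, 0, 0], "angular": [0, 0, 0]},
    {"xyz": [4, 0.1, 0], "angular": [0, 0, 0]},
    {"xyz": [4, 0.1, 0], "angular": [0, 0, 0]},
  ],
)

```text
time: 29.83
ee_pos: [0.4576, -0.097, 0.154]
eef_rot: [2.224, 2.218, 0.001]
contact_force: [0.5, 0.2, -1.1]
finger_gap: 0.059
```

Emit:
servo_tool(
  steps=[
    {"xyz": [4, 0.1, 0], "angular": [0, 0, 0]},
    {"xyz": [4, 0.1, 0], "angular": [0, 0, 0]},
    {"xyz": [4, 0.2, 0], "angular": [0, 0, 0]},
    {"xyz": [4, 0.2, 0], "angular": [0, 0, 0]},
    {"xyz": [4, 0.2, 0], "angular": [0, 0, 0]},
  ],
)

```text
time: 30.25
ee_pos: [0.4656, 0.1034, 0.1537]
eef_rot: [2.223, 2.22, -0.0]
contact_force: [1.5, -0.7, -0.6]
finger_gap: 0.0595
```

Emit:
servo_tool(
  steps=[
    {"xyz": [4, 0.1, 0], "angular": [0, 0, 0]},
    {"xyz": [4, 0.1, 0], "angular": [0, 0, 0]},
    {"xyz": [3.5, 0, 0], "angular": [0, 0, 0]},
    {"xyz": [2.5, 0, 0], "angular": [0, 0, 0]},
    {"xyz": [1.5, 0, 0], "angular": [0, 0, 0]},
  ],
)

```text
time: 30.67
ee_pos: [0.4678, 0.2596, 0.1536]
eef_rot: [-2.219, -2.223, -0.001]
contact_force: [0.8, 0.1, -0.8]
finger_gap: 0.0596
```

Emit:
servo_tool(
  steps=[
    {"xyz": [0, 0, 0], "angular": [0, 0, 0]},
    {"xyz": [0, 0, 0], "angular": [0, 0, 0]},
    {"xyz": [0, 0, 0], "angular": [0, 0, 0]},
    {"xyz": [0, 0, 0], "angular": [0, 0, 0]},
    {"xyz": [0, 0, 0], "angular": [0, 0, 0]},
  ],
)

```text
time: 31.08
ee_pos: [0.4685, 0.2554, 0.1534]
eef_rot: [2.224, 2.218, -0.001]
contact_force: [-0.4, -0.1, -0.1]
finger_gap: 0.0592
```

```bash
python3 -c "
from h import *
go(.4678,.2597,.120)
"
```

```text
t 31.08 ee [0.4685 0.2554 0.1534] shift cm [ 0.44 -0.07  3.34] turn [-0.02  0.02 -0.15] F [-0.4 -0.1 -0.1] gap 0.0592
```

Emit:
servo_tool(
  steps=[
    {"xyz": [0.4, -0.1, 1], "angular": [0, 0, 0]},
    {"xyz": [0, 0, 1], "angular": [0, 0, 0]},
    {"xyz": [0, 0, 1], "angular": [0, 0, 0]},
    {"xyz": [0, 0, 0.3], "angular": [0, 0, 0]},
    {"xyz": [0, 0, 0], "angular": [0, 0, 0]},
  ],
)

```text
time: 31.5
ee_pos: [0.4659, 0.2597, 0.1183]
eef_rot: [-2.222, -2.219, 0.007]
contact_force: [0.5, -0.8, -1.0]
finger_gap: 0.0593
```

Emit:
servo_tool(
  steps=[
    {"xyz": [0, 0, 0], "angular": [0, 0, 0]},
    {"xyz": [0, 0, 0], "angular": [0, 0, 0]},
    {"xyz": [0, 0, 0], "angular": [0, 0, 0]},
    {"xyz": [0, 0, 0], "angular": [0, 0, 0]},
    {"xyz": [0, 0, 0], "angular": [0, 0, 0]},
  ],
)

```text
time: 31.92
ee_pos: [0.4679, 0.2608, 0.121]
eef_rot: [2.222, 2.22, 0.001]
contact_force: [-0.4, -0.7, -0.6]
finger_gap: 0.0592
```

```bash
python3 -c "
from h import *
go(.4678,.2597,.105)
look('side',280,160,380,250,7,'pics/x.png',[])
"
```

```text
t 31.92 ee [0.4679 0.2608 0.121 ] shift cm [-0.11 -0.01  1.6 ] turn [ 0.05 -0.02 -0.06] F [-0.4 -0.7 -0.6] gap 0.0592
```

View pics/x.png

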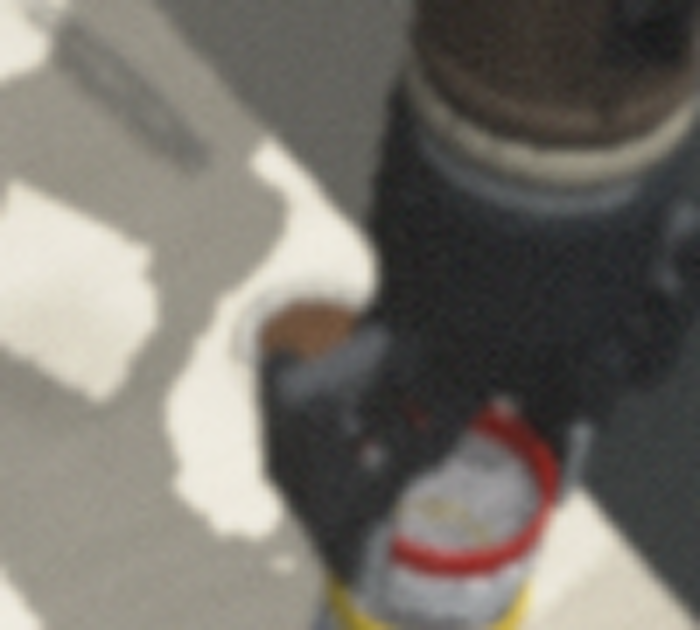

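The red sieve is upright, just above the yellow rim.

Emit:
servo_tool(
  steps=[
    {"xyz": [-0.1, 0, 0.3], "angular": [0, 0, 0]},
    {"xyz": [0, 0, 0.3], "angular": [0, 0, 0]},
    {"xyz": [0, 0, 0.4], "angular": [0, 0, 0]},
    {"xyz": [0, 0, 0.3], "angular": [0, 0, 0]},
    {"xyz": [0, 0, 0], "angular": [0, 0, 0]},
  ],
)

```text
time: 32.38
ee_pos: [0.4669, 0.2593, 0.1065]
eef_rot: [-2.222, -2.22, 0.002]
contact_force: [0.2, 0.7, -0.9]
finger_gap: 0.059
```

Emit:
servo_tool(
  steps=[
    {"xyz": [0, 0, 0.1], "angular": [0, 0, 0]},
    {"xyz": [0, 0, 0.1], "angular": [0, 0, 0]},
    {"xyz": [0, 0, 0.1], "angular": [0, 0, 0]},
    {"xyz": [0, 0, 0], "angular": [0, 0, 0]},
    {"xyz": [0, 0, 0], "angular": [0, 0, 0]},
  ],
)

```text
time: 32.8
ee_pos: [0.4677, 0.2596, 0.1049]
eef_rot: [2.223, 2.22, 0.0]
contact_force: [-1.5, -0.6, 2.5]
finger_gap: 0.0593
```

Emit:
servo_tool(
  steps=[
    {"xyz": [0, 0, 0.1], "angular": [0, 0, 0]},
    {"xyz": [0, 0, 0], "angular": [0, 0, 0]},
    {"xyz": [0, 0, 0], "angular": [0, 0, 0]},
    {"xyz": [0, 0, 0], "angular": [0, 0, 0]},
    {"xyz": [0, 0, 0], "angular": [0, 0, 0]},
  ],
)

```text
time: 33.22
ee_pos: [0.4677, 0.2597, 0.1048]
eef_rot: [2.223, 2.22, 0.0]
contact_force: [-2.5, -1.9, 8.6]
finger_gap: 0.0597
```

Emit:
servo_tool(
  steps=[
    {"xyz": [0, 0, 0], "angular": [0, 0, 0]},
    {"xyz": [0, 0, 0], "angular": [0, 0, 0]},
    {"xyz": [0, 0, 0], "angular": [0, 0, 0]},
    {"xyz": [0, 0, 0], "angular": [0, 0, 0]},
    {"xyz": [0, 0, 0], "angular": [0, 0, 0]},
  ],
  fingers=0,
)

```text
time: 33.63
ee_pos: [0.4674, 0.2595, 0.1032]
eef_rot: [-2.223, -2.22, 0.001]
contact_force: [0.2, 0.3, 0.5]
finger_gap: 0.0853
```

Emit:
servo_tool(
  steps=[
    {"xyz": [0, 0, -1], "angular": [0, 0, 0]},
    {"xyz": [0, 0, -2], "angular": [0, 0, 0]},
    {"xyz": [0, 0, -3], "angular": [0, 0, 0]},
    {"xyz": [0, 0, -1], "angular": [0, 0, 0]},
    {"xyz": [-0.5, 2, 0], "angular": [0, 0, 0]},
  ],
)

```text
time: 34.05
ee_pos: [0.4877, 0.2564, 0.1775]
eef_rot: [2.22, 2.222, 0.008]
contact_force: [-0.6, -0.2, 0.4]
finger_gap: 0.0857
```

Emit:
servo_tool(
  steps=[
    {"xyz": [-1, 3.5, 0], "angular": [0, 0, 0]},
    {"xyz": [-1, 3.5, 0], "angular": [0, 0, 0]},
    {"xyz": [-1, 3.5, 0], "angular": [0, 0, 0]},
    {"xyz": [-0.5, 3, 0], "angular": [0, 0, 0]},
    {"xyz": [-0.5, 1.5, 0], "angular": [0, 0, 0]},
  ],
)

```text
time: 34.47
ee_pos: [0.6414, 0.2134, 0.1739]
eef_rot: [2.223, 2.217, 0.004]
contact_force: [-0.3, 0.4, 0.5]
finger_gap: 0.0853
```

Emit:
servo_tool(
  steps=[
    {"xyz": [0, 0, 0], "angular": [0, 0, 0]},
    {"xyz": [0, 0, 2], "angular": [0, 0, 0]},
    {"xyz": [0, 0, 2], "angular": [0, 0, 0]},
    {"xyz": [0, 0, 1], "angular": [0, 0, 0]},
    {"xyz": [0, 0, 0], "angular": [0, 0, 0]},
  ],
  fingers=0.42,
)

```text
time: 34.88
ee_pos: [0.6339, 0.2139, 0.1198]
eef_rot: [-2.219, -2.218, 0.01]
contact_force: [0.0, -1.0, -1.3]
finger_gap: 0.0499
```

```bash
python3 -c "
from h import *
go(.6365,.2155,-.003)
look('side',220,175,380,295,5,'pics/y.png',[])
look('top',100,80,240,250,3.5,'pics/y2.png',[])
"
```

```text
t 34.88 ee [0.6339 0.2139 0.1198] shift cm [ 0.18  0.35 12.28] turn [-0.42  0.1  -0.04] F [ 0.  -1.  -1.3] gap 0.0499
```

View pics/y.png

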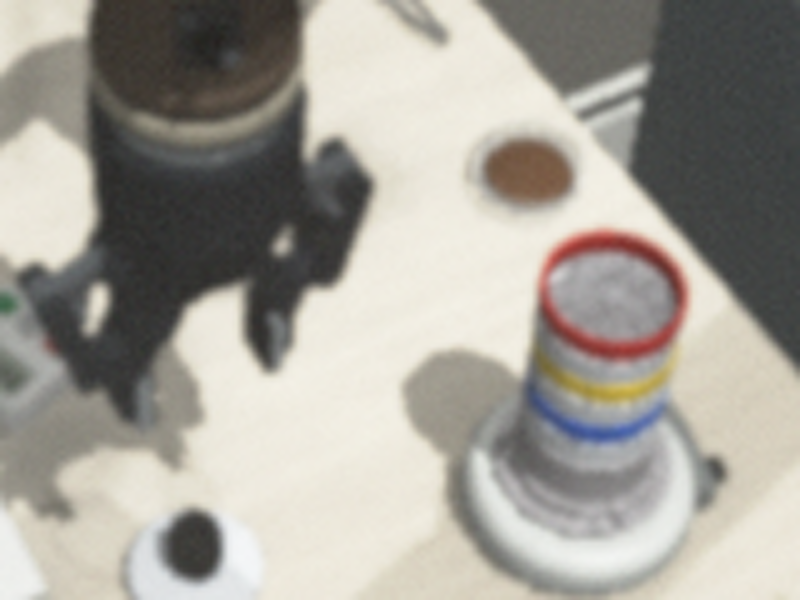

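View pics/y2.png

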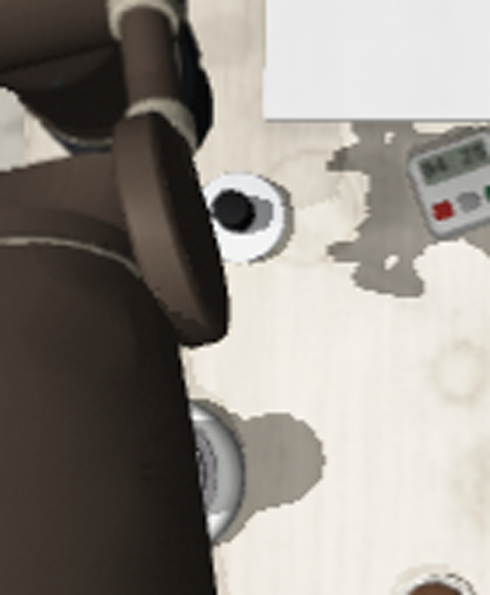

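```bash
python3 -c "
from h import *
print(r.read_state()['joints'].round(3))
look('side',130,0,512,300,2,'pics/z.png',[])
"
```

```text
[0.26  0.478 1.576 0.    1.089 0.261]
```

View pics/z.png

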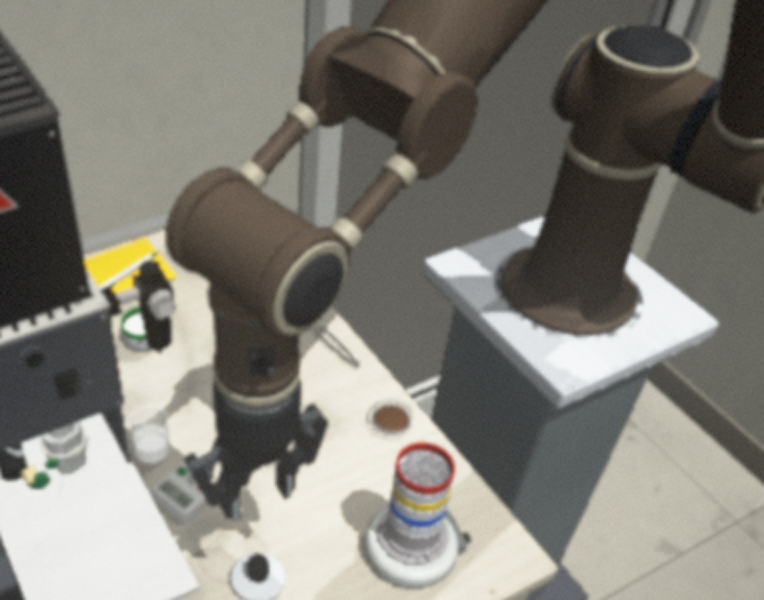

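The stack is straight, and the forearm is well above it. Next, align over the lid and go down.

Emit:
servo_tool(
  steps=[
    {"xyz": [0.2, 0.3, 0], "angular": [0, 0, 0]},
    {"xyz": [0, 0, 2], "angular": [0, 0, 0]},
    {"xyz": [0, 0, 2.5], "angular": [0, 0, 0]},
    {"xyz": [0, 0, 1.5], "angular": [0, 0, 0]},
    {"xyz": [0, 0, 0], "angular": [0, 0, 0]},
  ],
)

```text
time: 35.45
ee_pos: [0.6376, 0.2157, 0.06]
eef_rot: [-2.22, -2.218, 0.009]
contact_force: [-0.6, -0.3, -0.0]
finger_gap: 0.0495
```

Emit:
servo_tool(
  steps=[
    {"xyz": [0, 0, 0], "angular": [0, 0, 0]},
    {"xyz": [0, 0, 0], "angular": [0, 0, 0]},
    {"xyz": [0, 0, 0], "angular": [0, 0, 0]},
    {"xyz": [0, 0, 0], "angular": [0, 0, 0]},
    {"xyz": [0, 0, 0], "angular": [0, 0, 0]},
  ],
)

```text
time: 35.87
ee_pos: [0.6415, 0.2166, 0.065]
eef_rot: [2.222, 2.219, 0.003]
contact_force: [0.0, 0.6, -0.1]
finger_gap: 0.0494
```

```bash
python3 -c "
from h import *
go(.6365,.2155,-.003)
look('side',220,215,310,305,7,'pics/aa.png',[])
"
```

```text
t 35.87 ee [0.6415 0.2166 0.065 ] shift cm [-0.12 -0.51  6.79] turn [ 0.13 -0.04 -0.06] F [ 0.   0.6 -0.1] gap 0.0494
```

View pics/aa.png

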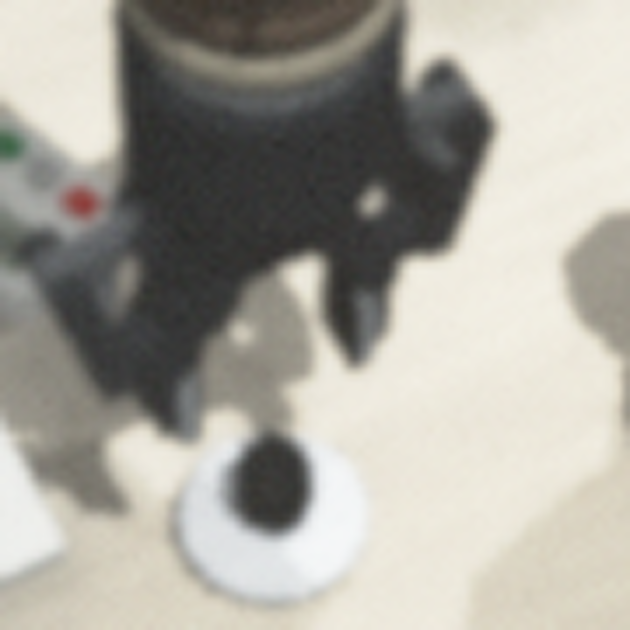

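Emit:
servo_tool(
  steps=[
    {"xyz": [-0.1, -0.5, 0.5], "angular": [0, 0, 0]},
    {"xyz": [0, 0, 1], "angular": [0, 0, 0]},
    {"xyz": [0, 0, 1.5], "angular": [0, 0, 0]},
    {"xyz": [0, 0, 1], "angular": [0, 0, 0]},
    {"xyz": [0, 0, 0], "angular": [0, 0, 0]},
  ],
)

```text
time: 36.33
ee_pos: [0.6319, 0.2144, 0.0189]
eef_rot: [-2.22, -2.217, 0.011]
contact_force: [-0.9, 0.3, -0.5]
finger_gap: 0.0493
```

Emit:
servo_tool(
  steps=[
    {"xyz": [0, 0, 0], "angular": [0, 0, 0]},
    {"xyz": [0, 0, 0], "angular": [0, 0, 0]},
    {"xyz": [0, 0, 0], "angular": [0, 0, 0]},
    {"xyz": [0, 0, 0], "angular": [0, 0, 0]},
    {"xyz": [0, 0, 0], "angular": [0, 0, 0]},
  ],
)

```text
time: 36.75
ee_pos: [0.6362, 0.2156, 0.0243]
eef_rot: [2.222, 2.22, 0.002]
contact_force: [0.4, -0.6, -0.4]
finger_gap: 0.0493
```

```bash
python3 -c "
from h import *
go(.6368,.2152,-.003)
look('side',220,225,310,315,7,'pics/ab.png',[])
"
```

```text
t 36.75 ee [0.6362 0.2156 0.0243] shift cm [-0.04  0.06  2.73] turn [ 0.08 -0.02 -0.06] F [ 0.4 -0.6 -0.4] gap 0.0493
```

View pics/ab.png

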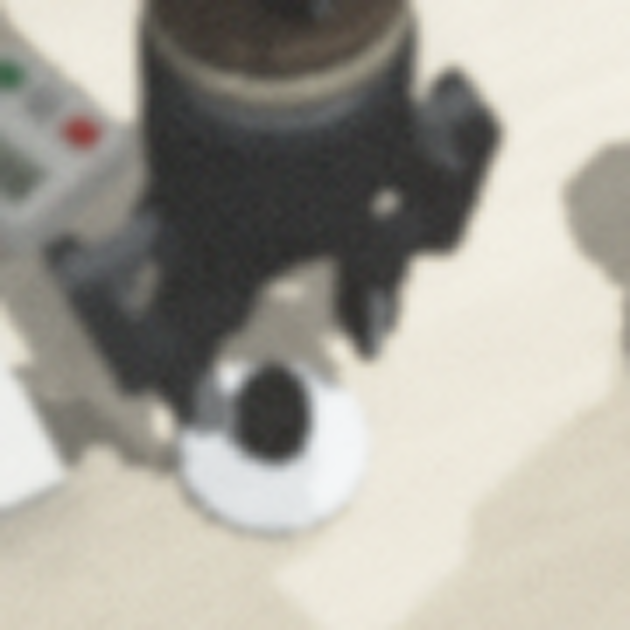

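Emit:
servo_tool(
  steps=[
    {"xyz": [0, 0, 0.7], "angular": [0, 0, 0]},
    {"xyz": [0, 0, 0.7], "angular": [0, 0, 0]},
    {"xyz": [0, 0, 0.7], "angular": [0, 0, 0]},
    {"xyz": [0, 0, 0.4], "angular": [0, 0, 0]},
    {"xyz": [0, 0, 0], "angular": [0, 0, 0]},
  ],
)

```text
time: 37.22
ee_pos: [0.6338, 0.2149, -0.0037]
eef_rot: [-2.221, -2.219, 0.005]
contact_force: [-0.0, 0.4, 1.0]
finger_gap: 0.0494
```

Emit:
servo_tool(
  steps=[
    {"xyz": [0, 0, 0], "angular": [0, 0, 0]},
    {"xyz": [0, 0, 0], "angular": [0, 0, 0]},
    {"xyz": [0, 0, 0], "angular": [0, 0, 0]},
    {"xyz": [0, 0, 0], "angular": [0, 0, 0]},
    {"xyz": [0, 0, 0], "angular": [0, 0, 0]},
  ],
)

```text
time: 37.63
ee_pos: [0.6359, 0.2155, -0.001]
eef_rot: [2.222, 2.22, 0.001]
contact_force: [-0.1, -0.3, -0.9]
finger_gap: 0.0498
```

```bash
python3 -c "
from h import *
go(.6368,.2152,-.003)
look('side',220,225,310,315,7,'pics/ac.png',[])
"
```

```text
t 37.63 ee [ 0.6359  0.2155 -0.001 ] shift cm [-0.03  0.09  0.2 ] turn [ 0.05 -0.01 -0.06] F [-0.1 -0.3 -0.9] gap 0.0498
```

View pics/ac.png

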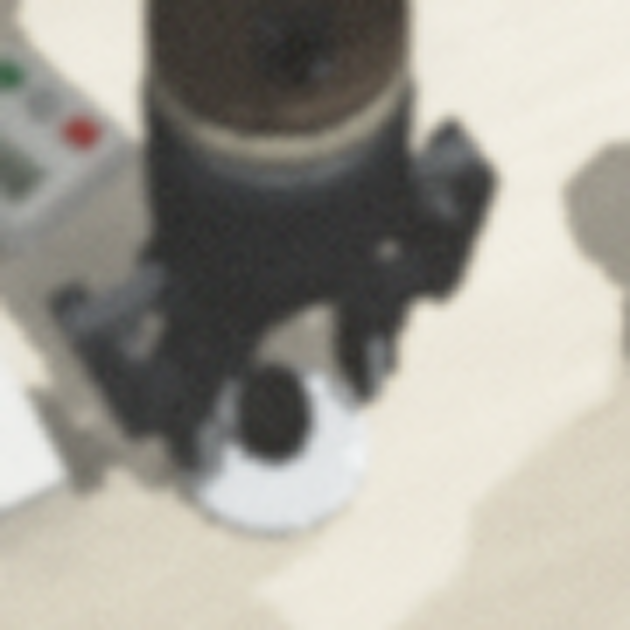

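Emit:
servo_tool(
  steps=[
    {"xyz": [0, 0, 0], "angular": [0, 0, 0]},
    {"xyz": [0, 0, 0], "angular": [0, 0, 0]},
    {"xyz": [0, 0, 0], "angular": [0, 0, 0]},
    {"xyz": [0, 0, 0], "angular": [0, 0, 0]},
    {"xyz": [0, 0, 0], "angular": [0, 0, 0]},
  ],
  fingers=0.85,
  grip_force=30,
)

```text
time: 38.1
ee_pos: [0.6359, 0.2155, -0.0011]
eef_rot: [2.222, 2.22, 0.001]
contact_force: [-0.2, 0.3, 1.9]
finger_gap: 0.0227
```

```bash
python3 -c "
from h import *
go(.6368,.2152,-.003)
look('side',220,225,310,315,7,'pics/ad.png',[])
"
```

```text
t 38.1 ee [ 0.6359  0.2155 -0.0011] shift cm [-0.03  0.09  0.19] turn [ 0.04 -0.01 -0.06] F [-0.2  0.3  1.9] gap 0.0227
```

View pics/ad.png

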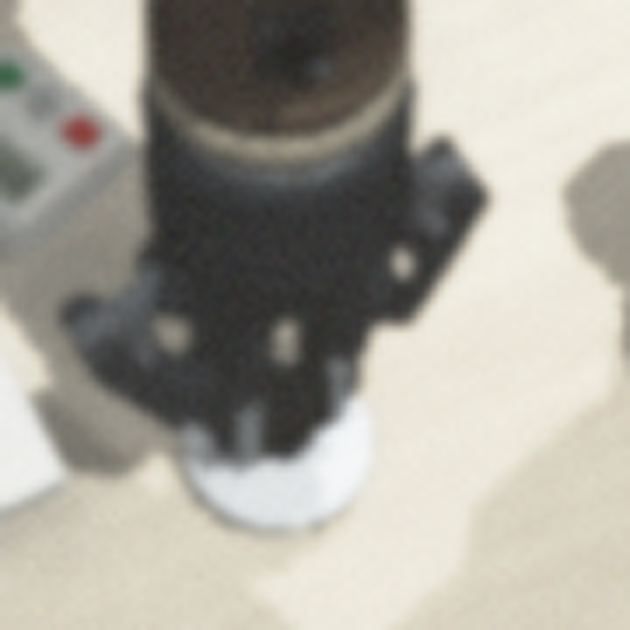

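Emit:
servo_tool(
  steps=[
    {"xyz": [0, 0, 0], "angular": [0, 0, 0]},
    {"xyz": [0, 0, -0.5], "angular": [0, 0, 0]},
    {"xyz": [0, 0, -1], "angular": [0, 0, 0]},
    {"xyz": [0, 0, -1.5], "angular": [0, 0, 0]},
    {"xyz": [0, 0, -2], "angular": [0, 0, 0]},
  ],
)

```text
time: 38.57
ee_pos: [0.634, 0.2149, 0.0482]
eef_rot: [-2.221, -2.219, 0.005]
contact_force: [0.7, 0.1, -0.6]
finger_gap: 0.0227
```

Emit:
servo_tool(
  steps=[
    {"xyz": [0, 0, -3], "angular": [0, 0, 0]},
    {"xyz": [0, 0, -3.5], "angular": [0, 0, 0]},
    {"xyz": [0, 0, -3.5], "angular": [0, 0, 0]},
    {"xyz": [0, 0, -3], "angular": [0, 0, 0]},
    {"xyz": [0, 0, -2], "angular": [0, 0, 0]},
  ],
)

```text
time: 38.98
ee_pos: [0.6375, 0.216, 0.2048]
eef_rot: [2.22, 2.218, 0.01]
contact_force: [0.3, -0.5, -0.4]
finger_gap: 0.0229
```

```bash
python3 -c "
from h import *
go(.4678,.2597,.195)
look('side',200,100,360,240,5,'pics/ae.png',[])
"
```

```text
t 38.98 ee [0.6375 0.216  0.2048] shift cm [  4.35 -16.98   0.87] turn [ 0.4  -0.11 -0.06] F [ 0.3 -0.5 -0.4] gap 0.0229
```

View pics/ae.png

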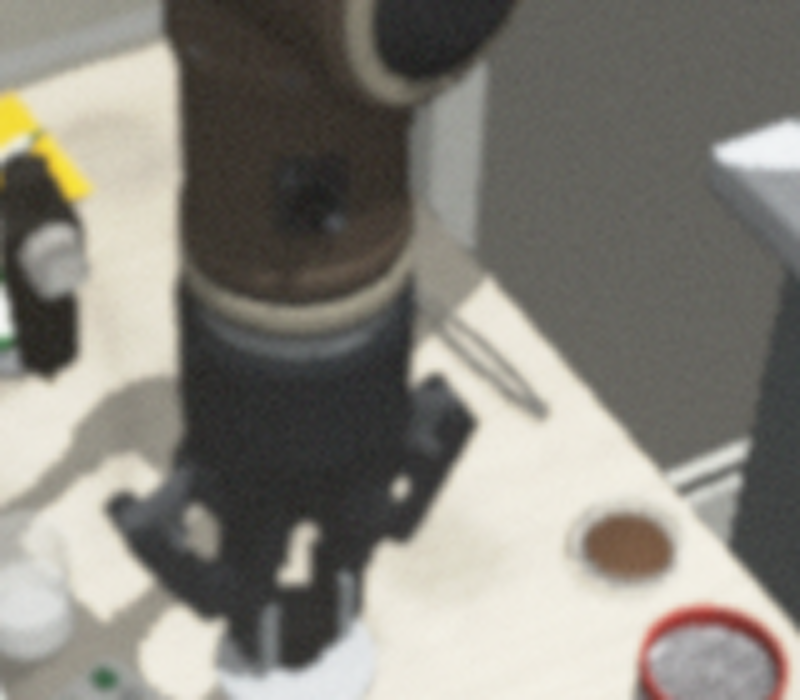

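The lid is lifted and level. Carrying it to the stack.

Emit:
servo_tool(
  steps=[
    {"xyz": [0.5, -2, 0], "angular": [0, 0, 0]},
    {"xyz": [0.8, -3, 0], "angular": [0, 0, 0]},
    {"xyz": [0.8, -3, 0], "angular": [0, 0, 0]},
    {"xyz": [0.8, -3, 0], "angular": [0, 0, 0]},
    {"xyz": [0.8, -3, 0], "angular": [0, 0, 0]},
  ],
)

```text
time: 39.45
ee_pos: [0.4939, 0.2526, 0.1989]
eef_rot: [-2.223, -2.22, -0.0]
contact_force: [0.1, 0.6, -0.8]
finger_gap: 0.0225
```

Emit:
servo_tool(
  steps=[
    {"xyz": [0.6, -2, 0], "angular": [0, 0, 0]},
    {"xyz": [0, -1, 0], "angular": [0, 0, 0]},
    {"xyz": [0, 0, 0], "angular": [0, 0, 0]},
    {"xyz": [0, 0, 0], "angular": [0, 0, 0]},
    {"xyz": [0, 0, 0], "angular": [0, 0, 0]},
  ],
)

```text
time: 39.87
ee_pos: [0.4671, 0.2584, 0.1991]
eef_rot: [2.222, 2.219, 0.003]
contact_force: [0.2, 0.2, -0.7]
finger_gap: 0.0231
```

```bash
python3 -c "
from h import *
go(.4678,.2597,.165)
look('side',270,140,390,260,5,'pics/af.png',[])
"
```

```text
t 39.87 ee [0.4671 0.2584 0.1991] shift cm [0.12 0.06 3.41] turn [ 0.12 -0.02 -0.09] F [ 0.2  0.2 -0.7] gap 0.0231
```

View pics/af.png

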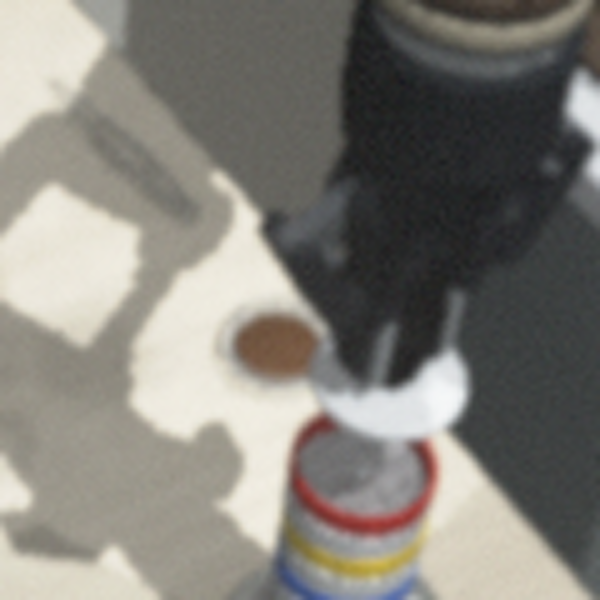

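```bash
python3 -c "
from h import *
t=np.linspace(0,2*np.pi,60);n='side';x0,y0,x1,y1,k=300,195,390,265,8
s=r.read_state()['ee_pos'];print(s)
im=viewer.grab_frame(n)[:,:,::-1]
c=cv2.resize(im[y0:y1,x0:x1],None,fx=k,fy=k,interpolation=cv2.INTER_CUBIC)
for X in ((s[0],s[1],s[2]+.0156),(.4678,.2585,.158)):
    q=proj(n,np.c_[X[0]+.03*np.cos(t),X[1]+.03*np.sin(t),0*t+X[2]])
    cv2.polylines(c,[np.round((q-[x0,y0]+.5)*k-.5).astype(np.int32)],True,(255,0,255),1)
cv2.imwrite('pics/ag.png',c)
"
```

```text
[0.46719392 0.25836054 0.19896995]
```

View pics/ag.png

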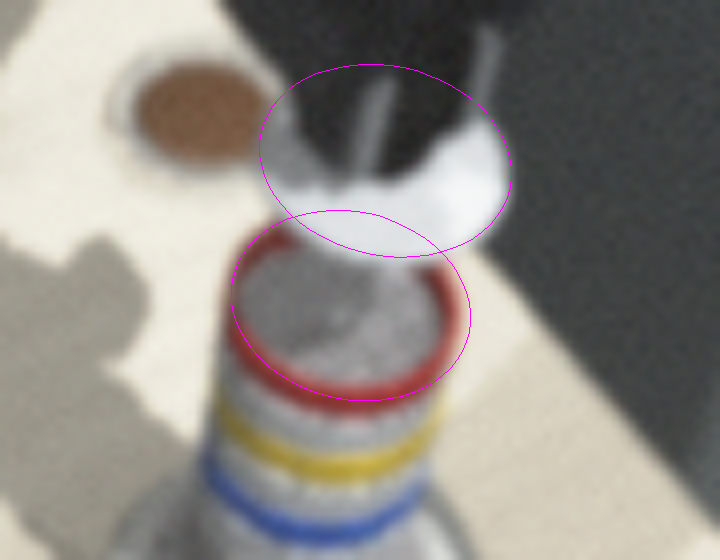

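Emit:
servo_tool(
  steps=[
    {"xyz": [0.1, 0.2, 1], "angular": [0, 0, 0]},
    {"xyz": [0, 0, 1], "angular": [0, 0, 0]},
    {"xyz": [0, 0, 1], "angular": [0, 0, 0]},
    {"xyz": [0, 0, 0.3], "angular": [0, 0, 0]},
    {"xyz": [0, 0, 0], "angular": [0, 0, 0]},
  ],
)

```text
time: 40.38
ee_pos: [0.466, 0.2587, 0.163]
eef_rot: [-2.222, -2.219, 0.007]
contact_force: [-0.7, -0.7, -0.7]
finger_gap: 0.0226
```

Emit:
servo_tool(
  steps=[
    {"xyz": [0, 0, 0], "angular": [0, 0, 0]},
    {"xyz": [0, 0, 0], "angular": [0, 0, 0]},
    {"xyz": [0, 0, 0], "angular": [0, 0, 0]},
    {"xyz": [0, 0, 0], "angular": [0, 0, 0]},
    {"xyz": [0, 0, 0], "angular": [0, 0, 0]},
  ],
)

```text
time: 40.8
ee_pos: [0.4679, 0.2597, 0.166]
eef_rot: [2.222, 2.22, 0.001]
contact_force: [-0.2, -0.3, -0.8]
finger_gap: 0.0227
```

```bash
python3 -c "
from h import *
go(.4688,.2595,.148)
look('side',300,190,390,260,8,'pics/ah.png',[])
"
```

```text
t 40.8 ee [0.4679 0.2597 0.166 ] shift cm [-0.03  0.09  1.8 ] turn [ 0.05 -0.02 -0.06] F [-0.2 -0.3 -0.8] gap 0.0227
```

View pics/ah.png

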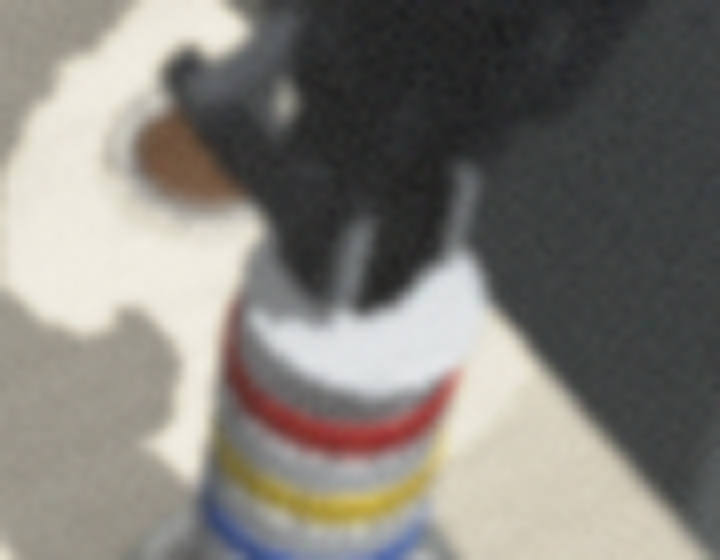

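Emit:
servo_tool(
  steps=[
    {"xyz": [0, 0.2, 0.2], "angular": [0, 0, 0]},
    {"xyz": [0, 0, 0.3], "angular": [0, 0, 0]},
    {"xyz": [0, 0, 0.3], "angular": [0, 0, 0]},
    {"xyz": [0, 0, 0.2], "angular": [0, 0, 0]},
    {"xyz": [0, 0, 0], "angular": [0, 0, 0]},
  ],
)

```text
time: 41.27
ee_pos: [0.4689, 0.2593, 0.1546]
eef_rot: [-2.222, -2.22, 0.003]
contact_force: [0.1, 0.1, -0.5]
finger_gap: 0.0225
```

Emit:
servo_tool(
  steps=[
    {"xyz": [0, 0, 0.1], "angular": [0, 0, 0]},
    {"xyz": [0, 0, 0.1], "angular": [0, 0, 0]},
    {"xyz": [0, 0, 0.1], "angular": [0, 0, 0]},
    {"xyz": [0, 0, 0.1], "angular": [0, 0, 0]},
    {"xyz": [0, 0, 0], "angular": [0, 0, 0]},
  ],
)

```text
time: 41.68
ee_pos: [0.4695, 0.2594, 0.1515]
eef_rot: [2.223, 2.22, -0.001]
contact_force: [-0.7, -0.8, 0.6]
finger_gap: 0.0226
```

Emit:
servo_tool(
  steps=[
    {"xyz": [0, 0, 0.1], "angular": [0, 0, 0]},
    {"xyz": [0, 0, 0.1], "angular": [0, 0, 0]},
    {"xyz": [0, 0, 0.1], "angular": [0, 0, 0]},
    {"xyz": [0, 0, 0], "angular": [0, 0, 0]},
    {"xyz": [0, 0, 0], "angular": [0, 0, 0]},
  ],
)

```text
time: 42.1
ee_pos: [0.4693, 0.2593, 0.1483]
eef_rot: [-2.223, -2.22, 0.001]
contact_force: [-0.6, -0.8, 0.4]
finger_gap: 0.0226
```

```bash
python3 -c "
from h import *
go(.4688,.2595,.148)
look('side',300,190,390,260,8,'pics/ai.png',[])
"
```

```text
t 42.1 ee [0.4693 0.2593 0.1483] shift cm [ 0.02 -0.05  0.03] turn [-0.03  0.03 -0.06] F [-0.6 -0.8  0.4] gap 0.0226
```

View pics/ai.png

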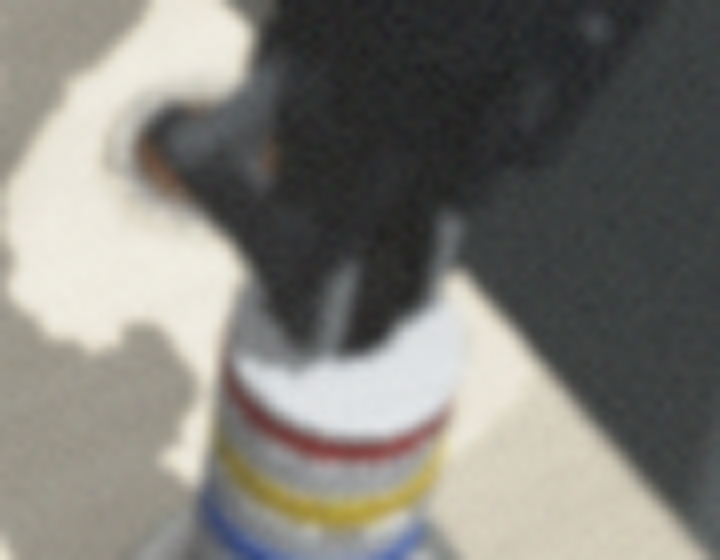

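Emit:
servo_tool(
  steps=[
    {"xyz": [0, 0, 0.1], "angular": [0, 0, 0]},
    {"xyz": [0, 0, 0.1], "angular": [0, 0, 0]},
    {"xyz": [0, 0, 0], "angular": [0, 0, 0]},
    {"xyz": [0, 0, 0], "angular": [0, 0, 0]},
    {"xyz": [0, 0, 0], "angular": [0, 0, 0]},
  ],
)

```text
time: 42.57
ee_pos: [0.4697, 0.2595, 0.148]
eef_rot: [2.222, 2.22, -0.0]
contact_force: [-2.1, -2.9, 7.3]
finger_gap: 0.0226
```

It meets the stop at z = 0.148 with about 7 N, which is the height predicted for home. Releasing and going up.

Emit:
servo_tool(
  steps=[
    {"xyz": [0, 0, 0], "angular": [0, 0, 0]},
    {"xyz": [0, 0, 0], "angular": [0, 0, 0]},
    {"xyz": [0, 0, 0], "angular": [0, 0, 0]},
    {"xyz": [0, 0, 0], "angular": [0, 0, 0]},
    {"xyz": [0, 0, 0], "angular": [0, 0, 0]},
  ],
  fingers=0.3,
)

```text
time: 42.98
ee_pos: [0.4694, 0.2596, 0.1462]
eef_rot: [-2.222, -2.22, 0.0]
contact_force: [-0.2, 0.7, -0.2]
finger_gap: 0.0597
```

Emit:
servo_tool(
  steps=[
    {"xyz": [0, 0, -1], "angular": [0, 0, 0]},
    {"xyz": [0, 0, -2], "angular": [0, 0, 0]},
    {"xyz": [0, 0, -3], "angular": [0, 0, 0]},
    {"xyz": [0, 0, -2], "angular": [0, 0, 0]},
    {"xyz": [-3, 0, 0], "angular": [0, 0, 0]},
  ],
)

```text
time: 43.4
ee_pos: [0.4737, 0.2344, 0.2332]
eef_rot: [2.217, 2.222, 0.021]
contact_force: [1.2, 0.9, 1.3]
finger_gap: 0.0594
```

Emit:
servo_tool(
  steps=[
    {"xyz": [-4, 0, 0], "angular": [0, 0, 0]},
    {"xyz": [-4, 0, 0], "angular": [0, 0, 0]},
    {"xyz": [-4, 0, 0], "angular": [0, 0, 0]},
    {"xyz": [-4, 0, 0], "angular": [0, 0, 0]},
    {"xyz": [-4, 0, 0], "angular": [0, 0, 0]},
  ],
)

```text
time: 43.82
ee_pos: [0.4693, 0.028, 0.2275]
eef_rot: [2.221, 2.22, 0.002]
contact_force: [0.5, 0.3, 0.4]
finger_gap: 0.0601
```

Emit:
servo_tool(
  steps=[
    {"xyz": [-4, 0, 0], "angular": [0, 0, 0]},
    {"xyz": [-2, 0, 0], "angular": [0, 0, 0]},
    {"xyz": [0, 0, 0], "angular": [0, 0, 0]},
    {"xyz": [0, 0, 0], "angular": [0, 0, 0]},
    {"xyz": [0, 0, 0], "angular": [0, 0, 0]},
  ],
)

```text
time: 44.23
ee_pos: [0.4694, -0.0298, 0.2269]
eef_rot: [-2.223, -2.22, -0.001]
contact_force: [0.0, 0.1, -0.5]
finger_gap: 0.0598
```

```bash
python3 -c "
from h import *
go(.468,.2595,.2)
look('side',290,170,390,290,5,'pics/aj.png',[])
look('top',90,80,420,280,2.4,'pics/ak.png',[])
t=np.linspace(0,2*np.pi,60);n='side';x0,y0,x1,y1,k=300,180,390,270,7
im=viewer.grab_frame(n)[:,:,::-1]
c=cv2.resize(im[y0:y1,x0:x1],None,fx=k,fy=k,interpolation=cv2.INTER_CUBIC)
X=(.4682,.259,.1635)
for z,R in ((.1635,.03),(.149,0.03),(.191,.012)):
    q=proj(n,np.c_[X[0]+R*np.cos(t),X[1]+R*np.sin(t),0*t+z])
    cv2.polylines(c,[np.round((q-[x0,y0]+.5)*k-.5).astype(np.int32)],True,(255,0,255),1)
cv2.imwrite('pics/al.png',c)
im=viewer.grab_frame('top');print('green',ring(im,'top','green',(330,135,375,180)))
"
```

```text
t 44.23 ee [ 0.4694 -0.0298  0.2269] shift cm [28.93 -0.18  2.71] turn [ 0.03 -0.05 -0.08] F [ 0.   0.1 -0.5] gap 0.0598
green (array([ 0.59790506, -0.19788683]), np.float64(0.029124586927250333), 76, (np.float64(356.2763157894737), np.float64(151.89473684210526)))
```

View pics/aj.png

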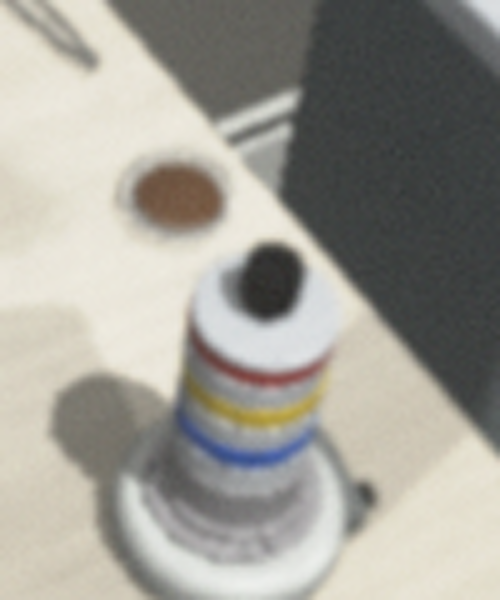

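View pics/ak.png

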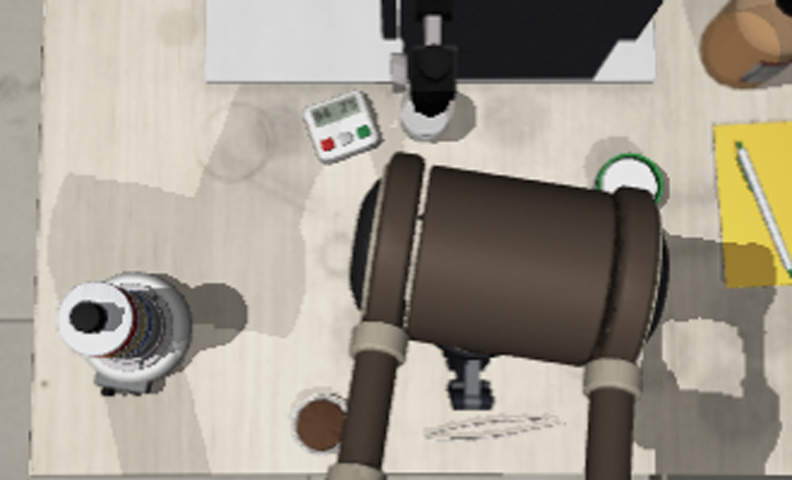

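View pics/al.png

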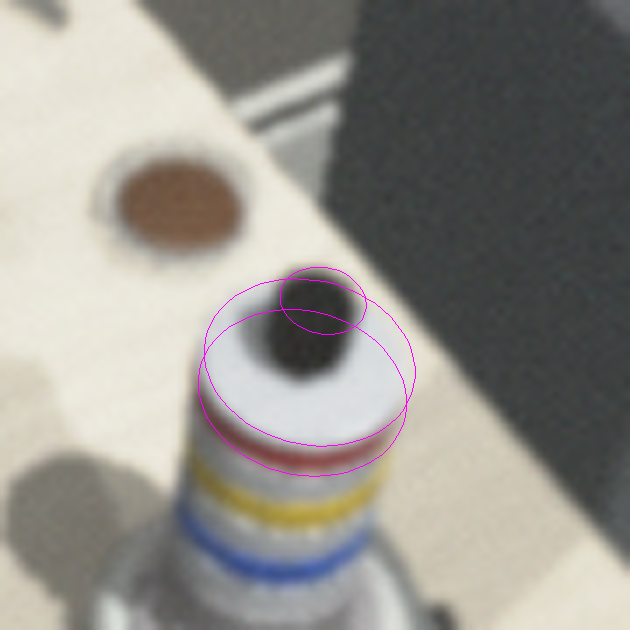

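```bash
python3 -c "
from rig import r
print(r.sign_off(), r.read_state()['time'])"
```

```text
the job is handed in; nothing more can be done
the job is handed in; nothing more can be done
```

The sieve nest is built and handed in at about 44 s of the 99 s allowed. The receiver pan is in the shaker's collar, then the blue, yellow and red sieves, with the lid on top.

**Last checks:**
- **Fit:** each piece stopped at its predicted home height, within about 1 mm, with 7–10 N of contact.
- **Level:** in the final side view the bands are evenly spaced and level. The lid sits level on the red sieve, and its outline matches the prediction apart from the side camera's usual offset of about 1 px. In the top view the blue and yellow rims fitted at their nested heights to about 0.2 mm in radius. I did not repeat that fit for the red sieve or the lid.
- **Left alone:** the green sieve measures within 1 mm of its starting place, though the arm partly hid it in that picture. The petri dish is at the same pixel as at the start. The gripper was clear of everything at hand-in.

**What disagreed:**
- **Fingertip height:** the fingertips are really about 25–35 mm above the reported tool point. My first close on the pan met nothing, so I set the grip heights from the pictures and the finger opening instead.
- **Lid position:** before it went in, the side view put the lid 2–3 mm off in x compared with the arm's own reading. I shifted it about 2 mm and it went in with almost no side force.

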